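# Match a lid hinge on its jamb block

### The job

Plug the dark wooden jamb block, square plug down, fully home into the steel bench socket and let go of it. Then take the wooden lid rail with the brass hinge leaf out of its stand and bring the leaf's knuckle straight down between the jamb block's two brass knuckles until it beds lightly in the V groove and the three holes line up ready for a pin. Finish while still holding the rail there, upright and square to the block, and leave the other things on the bench alone.

Things in the scene. Friction and masses are not known exactly. Their poses are not given: they have to be found in the camera images.
- jamb: Loose jamb block, 0.45 kg, standing on its plug. Origin: centre of the plug's foot; z up, y along the hinge line. Pale square plug 34 x 34 mm, z = 0 to 24 mm, foot chamfered 3 mm; above it a dark wood block 50 (x) x 100 (y) mm, z = 24 to 74 mm, gripped from above on its x faces. Along y in its top a 45-degree V groove 19 mm wide, holding two fixed brass knuckles. A half turn changes nothing.
- jamb_bore (a point): Middle of the 34 mm gap between the block's two knuckles, on their bore axis, 77 mm above the block's origin (3 mm above the block's top); axes as the block's. The knuckles are barrels of 18 mm diameter, bore 10 mm, lying along y at 17 to 43 mm either side of this point. The V groove runs through under the gap, so that an 18 mm barrel bedded in it is in line.
- jamb_shoulder (a point): Centre of the jamb block's shoulder, the underside of the dark block around the plug: 24 mm above the block's origin.
- socket: Dark steel bench socket, fixed, 110 x 110 mm, 28 mm high, sides along its x and y; origin: centre of its underside. In its middle a square through hole 36.5 mm wide, sides along x and y, mouth chamfered 4 mm. The plug fits at any of the four quarter turns. Fully home the block's shoulder lies on the socket's top and the plug's foot is 4 mm above the bench.
- socket_hole0 (a point): Centre of the socket hole's mouth, level with the socket's top, 28 mm above the bench.
- leaf: Loose brass hinge leaf in a lid rail, 0.3 kg, upright in its stand. Origin: middle of its knuckle's bore; z up, y along the bore. Knuckle 18 mm diameter, 28 mm long, bore 10 mm; brass plate above it 6 mm thick; then a pale wooden rail 22 (x) x 110 (y) mm, z = 34 to 84 mm: grip its x faces at y = 0. Matched: origin at point jamb_bore, y along the block's y, either way round; it falls if let go.
- stand: Fixed wooden stand of the leaf; origin: centre of its underside; base 70 (x) x 130 (y) x 8 mm. Posts at y = -46 and +46 mm (14 mm wide) carry the rail's ends at 56 mm height between low cheeks up to 70 mm, with 3 mm of play in x. The leaf lifts straight up; the middle 78 mm in y is free for fingers.
- tray: Bystander: loose red tray 60 x 130 x 22 mm, nearest the robot, with the pin in it.
- pin: Bystander: loose steel hinge pin, 6 mm diameter, 95 mm long, lying in the tray. Not to be used.
- mallet: Bystander: hammer with a wooden handle, 260 mm long, lying on the far side; origin at the middle of its length.
- jar: Bystander: jar with a yellow cap, 64 mm diameter, 85 mm high.
- pipe_foot: Bystander: standing grey metal pipe foot, a cone of 52 mm diameter, 120 mm high.
- screwdriver: Bystander: screwdriver with a red handle, 200 mm long, lying near the robot on the left; origin at mid length.
- brush: Bystander: brush with a wooden handle, 200 mm long, lying near the robot on the right; origin at mid length.

How it is judged:
By the outcome, as a careful person would: the job done as asked, in the order asked, and still so for the second after the job is handed in, while the arm keeps its last pose, push and grip.
It also fails if it takes over 72 s, if anything falls off the work surface, if the arm or the gripper's body presses on something with over 40 N, if the wrist force passes 120 N, or if a joint passes its speed limit or range.

### The arm

A 6-joint arm with a two-finger parallel gripper is mounted at the origin on the work surface. World frame = base frame: x ahead of the robot, y to its left, z up, the work surface at z = 0. Lengths are in m, angles in rad, forces in N, time in s.
With the tool pointing down it reaches from about 0.275 to 0.725 m from the base axis. Payload 5.6 kg.
Tool frame: the origin (TCP) lies at the very end of the fingers, on their centre line; the grasp point (between the pads) lies 19 mm behind it; x points along the fingers, y is the direction in which the jaws open and shut, and the axes are right-handed (so a half turn about x gives the same grasp; the last joint's range is limited). The gripper opens to 85 mm and grips with 20 to 120 N. Pads are 22 mm wide; open, the fingers measure 114 mm over their backs; the gripper's body (76 mm by 85 mm) begins 54 mm behind the grasp point. The pads swing forward as they close: fully open they stand 13 mm farther back than shut.
Start: joints at [-1.051, 0.255, 0.108, 0, -1.424, -0.285], TCP at [0.128, -0.535, 0.199] pointing down, gripper open.
Joint ranges: [-2.95, 2.95], [-1.21, 1.97], [-1.09, 1.5], [-2.87, 1.71], [-2.94, -0.07], [-3.05, 3.05]. Speed limits (rad/s): [2.57, 2.57, 3.14, 3.14, 3.14, 3.14].

### API

Orientations are given as a rotation vector (axis times angle).
In Python, from rig import arm gives the robot as it stands. The module is installed in compiled form; this text tells all that it offers.
- The arm moves only by the shell command python3 -m creep 'ROWS' [OPENING]. ROWS is JSON, a list that holds one entry, the list of rows, each a list of 6 numbers: the shift along the tool's x, y, z in cm, then the turn, a rotation vector about the tool's x, y, z in rad. A call has 1 to 12 rows; each row is the pose to reach, as a shift and turn from the pose commanded when the call began, along the tool's axes at that moment; what a row does not reach only later rows make up. A row lasts 1/8 s, in which the tool goes at most 62.5 mm and 10.7 degrees, less where a joint would pass 70% of its speed; a pose out of reach is approached as far as the arm can. A call with a gripper value outside its range is refused whole. OPENING is the gripper command: -1 is fully open, 1 is shut, values between are in proportion, set as the call begins (- or left out, the last holds). The fingers move at their own pace and stop on an object; the grip force is fixed at half the most. Time passes only in rows, so rows that repeat a pose let the fingers close. It gives the time, the measured TCP pose, the force and the opening at its end, in the units of the state.
- arm.observe(): the state, without advancing time (a new reading comes with each control period).
- arm.camera(name): name is "scene" or "side" or "wrist"; returns a dict with "color" (384x512x3 uint8, red, green, blue), "range_z" (384x512 float32, m along the optical axis (not along the pixel's ray), 0 where there is no reading), "fx", "fy", "cx", "cy" (pixels), "R" (3x3) and "t" (3): a world point X has camera coordinates R X + t. Camera axes: x right, y down, z forward; pixel columns grow to the right and rows downward; lengths in m; the calibration is good to about 2 mm. The wrist camera is an equidistant fisheye: a pixel r from the principal point sees the ray r / f radians off the axis. A picture is of the moment at which its call begins.
- arm.hand_in(): hands the job in, once; it reports no verdict.
The state is a dict: "clock": time; "joint_positions": joint angles; "dq": joint speeds; "tau": joint torques, N m; "eef_pos": TCP position; "orientation": TCP orientation; "contact_force": force on the tool from outside, world axes, zero at the start; "ft_torque": the same for the moment, N m; "grip_width": finger opening in m.
Only numpy, scipy, OpenCV 4.12 (cv2) and the standard library are available. Lean on these libraries where they do the work, as an engineer would, in place of code of your own. Each camera call takes 0.05 s, during which the arm holds its last target.

## Working session

There is one attempt and no reset: what is moved stays moved. The work goes in short steps, Python scripts to look and compute and a shell command to move; the robot and the scene stay as the last step left them, time stands still between calls to the robot, and variables do not carry over. Pictures are saved under pics/ and viewed, and the job is handed in when it is done.

```bash
ls; mkdir -p pics
python3 - <<'E'
from rig import arm
import cv2,numpy as np
s=arm.observe()
for k,v in s.items(): print(k,np.round(v,4))
for n in ["scene","side"]:
    c=arm.camera(n); np.savez(f"{n}0.npz",**c)
    print(n,c["fx"],c["fy"],c["cx"],c["cy"],np.round(c["R"],3).tolist(),np.round(c["t"],3))
    cv2.imwrite(f"pics/{n}0.png",cv2.resize(c["color"][:,:,::-1],(800,600),interpolation=cv2.INTER_CUBIC))
E
```

```text
pics
clock 0.0
joint_positions [-1.0514e+00  2.5570e-01  1.0700e-01 -5.0000e-04 -1.4239e+00 -2.8460e-01]
dq [ 0.0017  0.0001  0.0003 -0.0001  0.0003  0.0012]
tau [ 3.00000e-04 -3.86634e+01  2.37938e+01  5.36500e+00 -6.20000e-03
 -0.00000e+00]
eef_pos [ 0.1279 -0.5343  0.1984]
orientation [-0.1828  1.5632  0.1858]
contact_force [0.4477 0.2887 0.4781]
ft_torque [0.0127 0.0014 0.0259]
grip_width 0.0851
scene 366.34999139424053 366.34999139424053 254.0659170379075 196.72687313776922 [[-0.362, 0.932, 0.0], [0.488, 0.19, -0.852], [-0.794, -0.308, -0.524]] [ 0.194 -0.206  1.437]
side 373.2059225407468 373.2059225407468 256.3535928376945 194.60735245934848 [[0.976, -0.218, -0.007], [-0.128, -0.545, -0.829], [0.177, 0.81, -0.559]] [-0.531  0.134  0.835]
```

View pics/scene0.png

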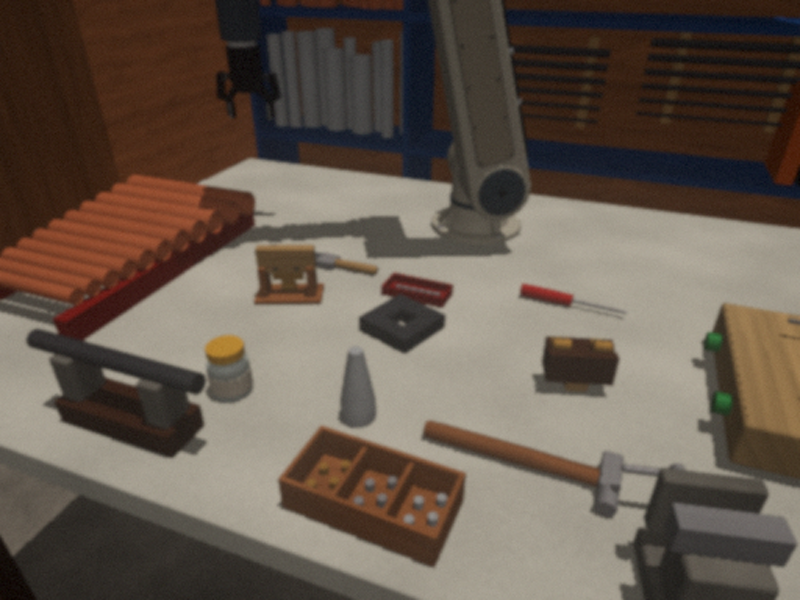

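View pics/side0.png

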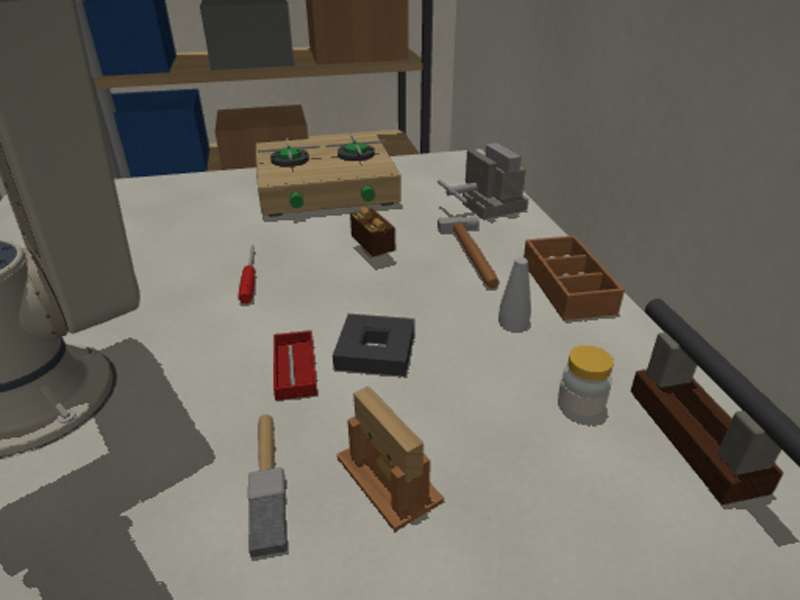

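The scene view is blurred and the side view is clear. In the side view (800 px) the jamb is at (372,230), the socket hole at (376,338) and the rail top at (388,430). I'll measure them from the depth clouds.

```bash
cat > h.py <<'E'
import numpy as np,cv2
def cloud(c):
    z=c["range_z"]; v,u=np.mgrid[0:384,0:512]
    P=np.stack([(u-c["cx"])/c["fx"]*z,(v-c["cy"])/c["fy"]*z,z],-1)
    W=(P-c["t"])@c["R"]; W[z==0]=np.nan
    return W
def proj(c,X):
    p=np.asarray(X)@c["R"].T+c["t"]
    return np.stack([c["fx"]*p[...,0]/p[...,2]+c["cx"],c["fy"]*p[...,1]/p[...,2]+c["cy"]],-1)
E
python3 - <<'E'
from h import *
for n in ["side","scene"]:
    c=dict(np.load(n+"0.npz")); W=cloud(c)
    m=W.reshape(-1,3)
    f=m[(m[:,0]>.3)&(m[:,0]<.7)&(abs(m[:,1])<.4)]
    zz=f[:,2]; print(n,"table z",np.median(zz[abs(zz)<.01]),len(f))
    pts={"side":{"jamb":(372,225),"sock":(345,330),"rail":(388,425),"tray":(295,365)},"scene":{"jamb":(580,360),"sock":(385,322),"rail":(286,255),"tray":(418,290)}}[n]
    for k,(u,v) in pts.items(): print(k,np.round(W[int(v/1.5625),int(u/1.5625)],4))
    # top bands
    for k,(x0,x1,y0,y1,z0,z1) in {"jamb":(.3,.75,.1,.4,.064,.1),"sock":(.3,.6,-.15,.15,.023,.034),"rail":(.25,.6,-.4,-.08,.098,.115)}.items():
        q=m[(m[:,0]>x0)&(m[:,0]<x1)&(m[:,1]>y0)&(m[:,1]<y1)&(m[:,2]>z0)&(m[:,2]<z1)]
        if len(q)>5:
            r=cv2.minAreaRect(q[:,:2].astype(np.float32)*1000); print(n,k,len(q),np.round(np.median(q,0),3),np.round(r[0],1),np.round(r[1],1),round(r[2],1))
E
```

```text
side table z 0.0020442048860721904 41914
jamb [0.5506 0.279  0.0766]
sock [0.4571 0.0189 0.0309]
rail [ 0.4695 -0.27    0.1073]
tray [ 0.3741 -0.0176  0.0064]
side jamb 353 [0.552 0.287 0.076] [553.2 303.9] [ 51.  108.8] 16.2
side sock 1432 [ 0.491 -0.016  0.03 ] [447.3 -36. ] [266.6 185.6] 9.2
side rail 728 [ 0.472 -0.266  0.108] [ 470.8 -257.3] [ 22.9 111.5] 22.5
scene table z 0.0018550339809910233 24594
jamb [0.5792 0.3062 0.0686]
sock [ 0.5359 -0.0241  0.0307]
rail [ 0.4812 -0.2464  0.0962]
tray [ 0.3708 -0.0211  0.0094]
scene jamb 724 [0.566 0.306 0.075] [555.  305.4] [ 53.3 100.5] 15.5
scene sock 943 [ 0.503 -0.001  0.029] [457.4  -6.9] [237.4 145.8] 4.8
scene rail 231 [ 0.477 -0.247  0.107] [ 470.  -253.3] [ 32.3 108.7] 24.8
```

Run:
```python
from h import *
for n in ["side","scene"]:
    c=dict(np.load(n+"0.npz")); W=cloud(c); m=W
    mask=((m[...,2]>.024)&(m[...,2]<.037)&(m[...,0]>.4)&(m[...,0]<.62)&(abs(m[...,1])<.12)).astype(np.uint8)
    nl,lab,st,ce=cv2.connectedComponentsWithStats(mask,connectivity=4)
    i=1+np.argmax(st[1:,4]); q=m[lab==i]
    r=cv2.minAreaRect(q[:,:2].astype(np.float32)*1000); print(n,st[i],np.round(np.median(q,0),3),np.round(r[0],1),np.round(r[1],1),round(r[2],1))
    g=c["color"][...,::-1]
    cr={"side":(200,190,290,300),"scene":(0,0,1,1)}[n]
c=dict(np.load("side0.npz")); g=c["color"][...,::-1]
crop=g[190:250,195:285]; cv2.imwrite("pics/sock0.png",cv2.resize(crop,(720,480),interpolation=cv2.INTER_CUBIC))
```

```text
side [ 213  201   53   33 1237] [ 0.5   -0.014  0.03 ] [501.7  -6.6] [115.  110.4] 69.1
scene [230 188  56  32 851] [0.508 0.    0.03 ] [501.3  -3.2] [113.3 114.3] 68.7
```

View pics/sock0.png

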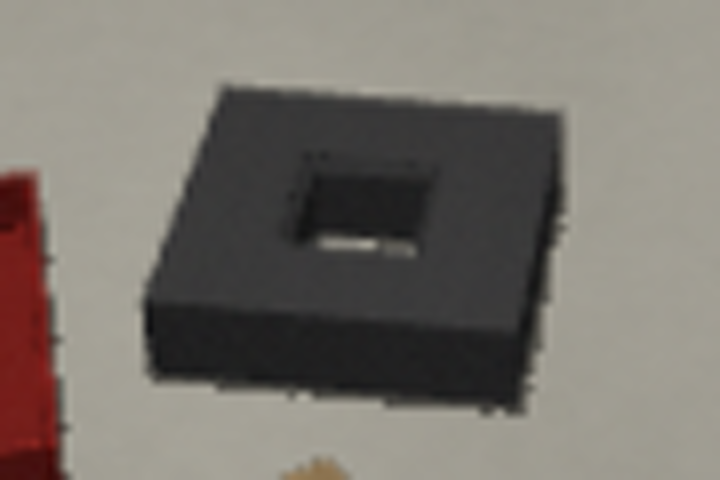

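Run:
```python
from h import *
c=dict(np.load("side0.npz"))
def onplane(c,uv,z):
    uv=np.asarray(uv,float); d=np.stack([(uv[:,0]-c["cx"])/c["fx"],(uv[:,1]-c["cy"])/c["fy"],np.ones(len(uv))],-1)@c["R"]
    o=-c["t"]@c["R"]; s=(z-o[2])/d[:,2]; return o+d*s[:,None]
p=np.array([(222,88),(562,112),(520,332),(147,303)])/8+[195,190]-.44
X=onplane(c,p,.030)*1000; print(X.round(1),X.mean(0).round(1))
for a in range(4):
    e=X[(a+1)%4]-X[a]; print(np.linalg.norm(e).round(1),np.degrees(np.arctan2(e[1],e[0])).round(1))
```

```text
[[469.2  63.3  30. ]
 [571.7  25.7  30. ]
 [534.4 -76.7  30. ]
 [432.3 -39.5  30. ]] [501.9  -6.8  30. ]
109.2 -20.1
109.0 -110.0
108.6 160.0
109.2 70.3
```

```bash
cat >> h.py <<'E'
from scipy.spatial.transform import Rotation as Ro
def onplane(c,uv,z):
    uv=np.asarray(uv,float).reshape(-1,2); d=np.stack([(uv[:,0]-c["cx"])/c["fx"],(uv[:,1]-c["cy"])/c["fy"],np.ones(len(uv))],-1)@c["R"]
    o=-c["t"]@c["R"]; s=(z-o[2])/d[:,2]; return o+d*s[:,None]
def down(yaw): # tool x down, tool y at yaw (rad)
    x=np.array([0,0,-1.]); y=np.array([np.cos(yaw),np.sin(yaw),0]); return np.stack([x,y,np.cross(x,y)],1)
def plan(s,pos,yaw=None):
    R0=Ro.from_rotvec(s["orientation"]).as_matrix()
    sh=R0.T@(np.asarray(pos)-s["eef_pos"])*100
    out=[]
    for k in ([0] if yaw is None else [0,180]):
        Rt=R0 if yaw is None else down(np.radians(yaw+k))
        out.append(Ro.from_matrix(R0.T@Rt).as_rotvec().round(4))
    print("shift cm",sh.round(3),"rot",out)
def wray(c,uv):
    uv=np.asarray(uv,float).reshape(-1,2)-[c["cx"],c["cy"]]; f=c["fx"]; r=np.linalg.norm(uv,axis=1); th=r/f
    d=np.stack([np.sin(th)*uv[:,0]/np.maximum(r,1e-9),np.sin(th)*uv[:,1]/np.maximum(r,1e-9),np.cos(th)],-1)
    return d@c["R"], -c["t"]@c["R"]
def wplane(c,uv,z):
    d,o=wray(c,uv); return o+d*((z-o[2])/d[:,2])[:,None]
def wproj(c,X):
    p=np.asarray(X).reshape(-1,3)@c["R"].T+c["t"]; rr=np.linalg.norm(p[:,:2],axis=1); th=np.arctan2(rr,p[:,2])
    return p[:,:2]/rr[:,None]*(th*c["fx"])[:,None]+[c["cx"],c["cy"]]
def wcloud(c):
    v,u=np.mgrid[0:384,0:512]; uv=np.stack([u,v],-1).reshape(-1,2)
    d,o=wray(c,uv); dz=d@c["R"][2]; z=c["range_z"].reshape(-1); W=o+d*(z/dz)[:,None]; W[z==0]=np.nan
    return W.reshape(384,512,3)
E
python3 - <<'E'
from rig import arm
from h import *
s=arm.observe(); R=Ro.from_rotvec(s["orientation"]).as_matrix(); print(R.round(3))
print("y yaw",np.degrees(np.arctan2(R[1,1],R[0,1])))
plan(s,[.554,.304,.2],16); plan(s,[.49,-.10,.26],-20)
E
```

```text
[[-0.    -0.233  0.973]
 [ 0.002  0.973  0.233]
 [-1.     0.002 -0.   ]]
y yaw 103.44851509122913
shift cm [-3.2000e-02  7.1632e+01  6.0942e+01] rot [array([ 1.5263e+00, -1.4000e-03, -1.3000e-03]), array([-1.6153e+00,  1.3000e-03, -1.4000e-03])]
shift cm [-6.097 33.839 45.321] rot [array([ 2.1546e+00, -1.9000e-03, -9.0000e-04]), array([-9.87e-01,  8.00e-04, -1.60e-03])]
```

```bash
python3 -m creep '[[[-7.2,10,12,-0.3,0,0],[-7.2,20,24,-0.6,0,0],[-7.2,32,40,-0.988,0,0],[-7.2,32,40,-0.988,0,0],[-7.2,32,40,-0.988,0,0],[-7.2,32,40,-0.988,0,0],[-7.2,32,40,-0.988,0,0],[-7.2,32,40,-0.988,0,0],[-7.2,32,40,-0.988,0,0],[-7.2,32,40,-0.988,0,0],[-7.2,32,40,-0.988,0,0],[-7.2,32,40,-0.988,0,0]]]' -1
python3 - <<'E'
from rig import arm
from h import *
s=arm.observe();print(s["clock"],s["eef_pos"],s["orientation"],s["contact_force"])
c=arm.camera("wrist"); np.savez("w1.npz",**c); print(c["fx"],c["cx"],c["cy"],c["R"].round(3),(-c["t"]@c["R"]).round(3))
cv2.imwrite("pics/w1.png",cv2.resize(c["color"][:,:,::-1],(800,600),interpolation=cv2.INTER_CUBIC))
E
```

```text
clock: 1.6
eef_pos: [0.4419, -0.1316, 0.2714]
orientation: [-0.948, 1.355, 0.948]
contact_force: [-0.5, 0.4, -0.1]
grip_width: 0.0854
1.6 [ 0.44190257 -0.13157277  0.27138007] [-0.94795858  1.35456394  0.9477799 ] [-0.4621704   0.43676291 -0.0982429 ]
297.3186396354542 255.88917851415005 193.1816947025582 [[-0.939  0.343  0.001]
 [ 0.329  0.9    0.286]
 [ 0.097  0.269 -0.958]] [ 0.419 -0.201  0.445]
```

View pics/w1.png

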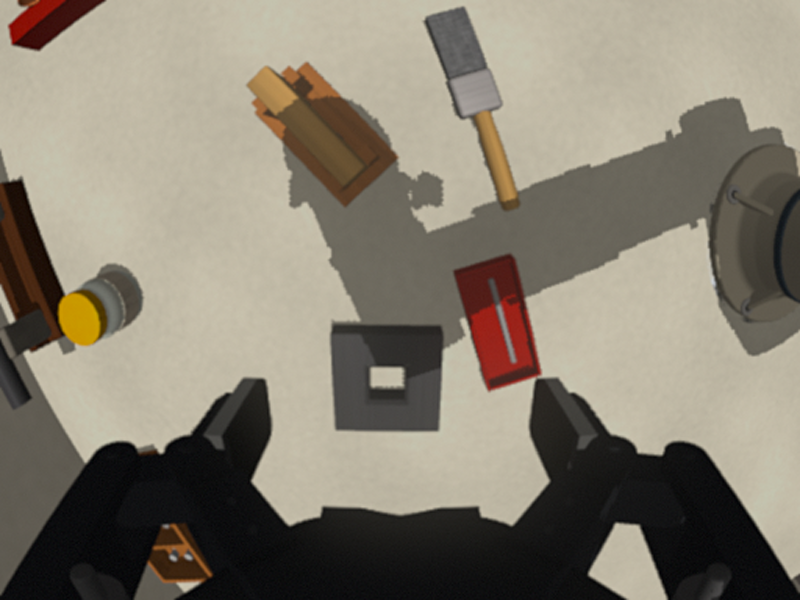

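The wrist view shows the socket square at about (333–442, 325–430), nearly aligned with the tool, and the rail from (265,75) to (360,185). Crops come next.

Run:
```python
from h import *
c=dict(np.load("w1.npz")); g=c["color"][...,::-1]
cv2.imwrite("pics/w1s.png",cv2.resize(g[200:284,204:292],None,fx=7,fy=7,interpolation=cv2.INTER_CUBIC))
cv2.imwrite("pics/w1l.png",cv2.resize(g[35:135,155:257],None,fx=6,fy=6,interpolation=cv2.INTER_CUBIC))
W=wcloud(c)
f=W[180:195,250:270].reshape(-1,3); print("table",np.nanmedian(f,0))
def rect(m,x0,x1,y0,y1,z0,z1):
    mask=((m[...,2]>z0)&(m[...,2]<z1)&(m[...,0]>x0)&(m[...,0]<x1)&(m[...,1]>y0)&(m[...,1]<y1)).astype(np.uint8)
    nl,lab,st,ce=cv2.connectedComponentsWithStats(mask,connectivity=4)
    i=1+np.argmax(st[1:,4]); q=m[lab==i]; r=cv2.minAreaRect(q[:,:2].astype(np.float32)*1000)
    print(st[i],np.median(q[:,2]),np.round(r[0],1),np.round(r[1],1),round(r[2],1))
rect(W,.42,.6,-.12,.12,.022,.036)
rect(W,.38,.6,-.4,-.15,.095,.118)
rect(W,.38,.6,-.4,-.15,.004,.016)
```

```text
table [ 0.45531131 -0.08297396 -0.00089476]
[ 211  213   73   63 3895] 0.026718186169500724 [504.2  -6.9] [110.9 110.7] 69.9
[ 158   42   76   78 1767] 0.10478290217644431 [ 472.8 -256.8] [ 22.9 109.7] 22.5
[ 163   40   92   93 2057] 0.006875852538377469 [ 472.9 -256.8] [ 71.4 130. ] 22.5
```

View pics/w1s.png

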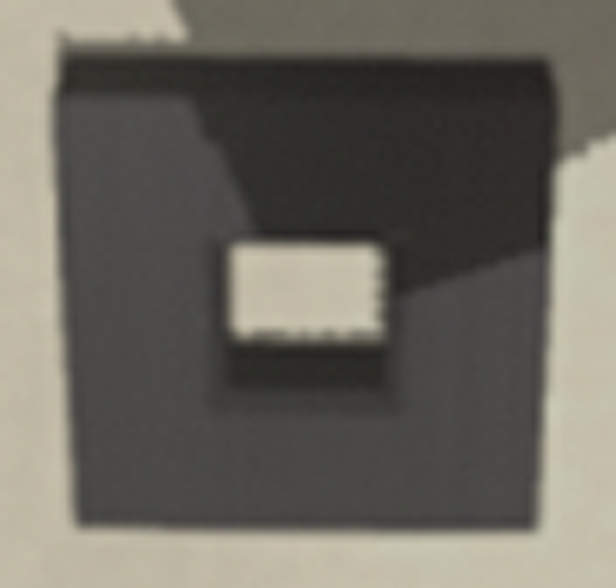

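View pics/w1l.png

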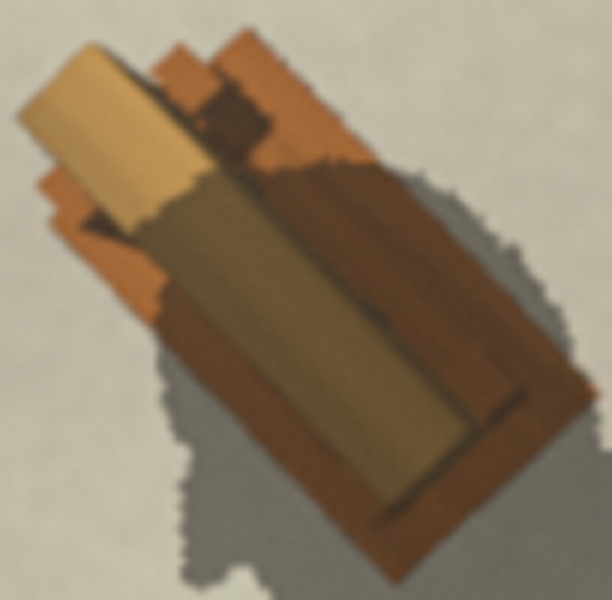

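```bash
python3 -m creep '[[[6,4.4,44.5,-0.628,0,0],[6,4.4,44.5,-0.628,0,0],[6,4.4,44.5,-0.628,0,0],[6,4.4,44.5,-0.628,0,0],[6,4.4,44.5,-0.628,0,0],[6,4.4,44.5,-0.628,0,0],[6,4.4,44.5,-0.628,0,0],[6,4.4,44.5,-0.628,0,0],[6,4.4,44.5,-0.628,0,0],[6,4.4,44.5,-0.628,0,0]]]' -1
cat >> h.py <<'E'
def rect(m,x0,x1,y0,y1,z0,z1):
    mask=((m[...,2]>z0)&(m[...,2]<z1)&(m[...,0]>x0)&(m[...,0]<x1)&(m[...,1]>y0)&(m[...,1]<y1)).astype(np.uint8)
    nl,lab,st,ce=cv2.connectedComponentsWithStats(mask,connectivity=4)
    i=1+np.argmax(st[1:,4]); q=m[lab==i]; r=cv2.minAreaRect(q[:,:2].astype(np.float32)*1000)
    print(st[i],np.median(q[:,2]),np.round(r[0],1),np.round(r[1],1),round(r[2],1)); return q
def snap(name,cam="wrist",crop=None):
    from rig import arm
    c=arm.camera(cam); np.savez(f"{name}.npz",**c); g=c["color"][:,:,::-1]
    if crop:
        a,b,d,e=crop; g=g[b:e,a:d]
    k=min(800/g.shape[1],600/g.shape[0])
    cv2.imwrite(f"pics/{name}.png",cv2.resize(g,None,fx=k,fy=k,interpolation=cv2.INTER_CUBIC)); return c
E
python3 - <<'E'
from rig import arm
from h import *
s=arm.observe();print(s["clock"],s["eef_pos"],s["orientation"],s["contact_force"])
c=snap("w2"); W=wcloud(c)
print("table",np.nanmedian(W[:,:,2]))
rect(W,.45,.65,.2,.4,.066,.085)
plan(s,[.554,.304,.05],196)
E
```

```text
clock: 2.9
eef_pos: [0.5533, 0.3013, 0.2123]
orientation: [-1.412, 1.063, 1.411]
contact_force: [-0.4, -0.7, -0.2]
grip_width: 0.0853
2.9 [0.5532548  0.30125997 0.21226515] [-1.41168612  1.06318919  1.41064796] [-0.43285911 -0.74324651 -0.20142088]
table -0.00048601688557647904
[ 231  130   47   90 3828] 0.0732529236674972 [556.8 303.4] [ 50.2 100.4] 15.7
shift cm [16.227 -0.128  0.24 ] rot [array([-0.0007,  0.0002,  0.0012]), array([ 3.1409e+00,  1.9000e-03, -3.0000e-04])]
```

View pics/w2.png

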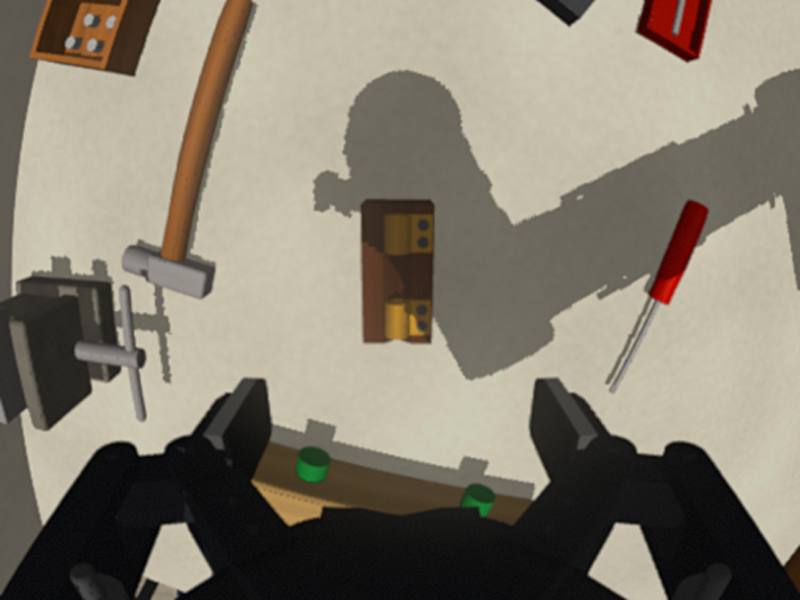

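Run:
```python
from rig import arm
from h import *
s=arm.observe()
c=dict(np.load("w2.npz"));W=wcloud(c)
c2=dict(np.load("side0.npz"));W2=cloud(c2)
m=np.concatenate([W2.reshape(-1,3)])
q=m[(m[:,2]>.03)&(m[:,2]<.3)&(m[:,0]>.4)&(m[:,0]<.75)&(m[:,1]>.37)&(m[:,1]<.7)]
print(len(q),q.min(0),q.max(0)); R=down(np.radians(195.7)); d=(q-[.5568,.3034,0])@R; print("tool z offs",d[:,2].min(), np.percentile(d[:,2],1))
plan(s,[.5568,.3034,.032],195.7)
```

```text
2600 [0.4000542  0.3708533  0.03000369] [0.74970819 0.69972788 0.11584048]
tool z offs 0.019381827510649714 0.1309022309703642
shift cm [18.047 -0.373  0.105] rot [array([0.0044, 0.0004, 0.0015]), array([-3.1372e+00, -2.3000e-03,  6.0000e-04])]
```

```bash
python3 -m creep '[[[5,-0.37,0.1,0.004,0,0.0015],[10,-0.37,0.1,0.004,0,0.0015],[14,-0.37,0.1,0.004,0,0.0015],[17,-0.37,0.1,0.004,0,0.0015],[18,-0.37,0.1,0.004,0,0.0015],[18,-0.37,0.1,0.004,0,0.0015]]]' -1
python3 -m creep '[[[0,0,0,0,0,0],[0,0,0,0,0,0],[0,0,0,0,0,0],[0,0,0,0,0,0],[0,0,0,0,0,0],[0,0,0,0,0,0]]]' 1
python3 - <<'E'
from h import *
c=snap("w3")
E
```

```text
clock: 3.7
eef_pos: [0.5566, 0.3041, 0.0321]
orientation: [-1.409, 1.067, 1.41]
contact_force: [0.1, -0.6, 0.4]
grip_width: 0.0855
clock: 4.45
eef_pos: [0.5571, 0.3052, 0.0331]
orientation: [-1.41, 1.064, 1.409]
contact_force: [-1.6, -0.3, 5.9]
grip_width: 0.0479
```

View pics/w3.png

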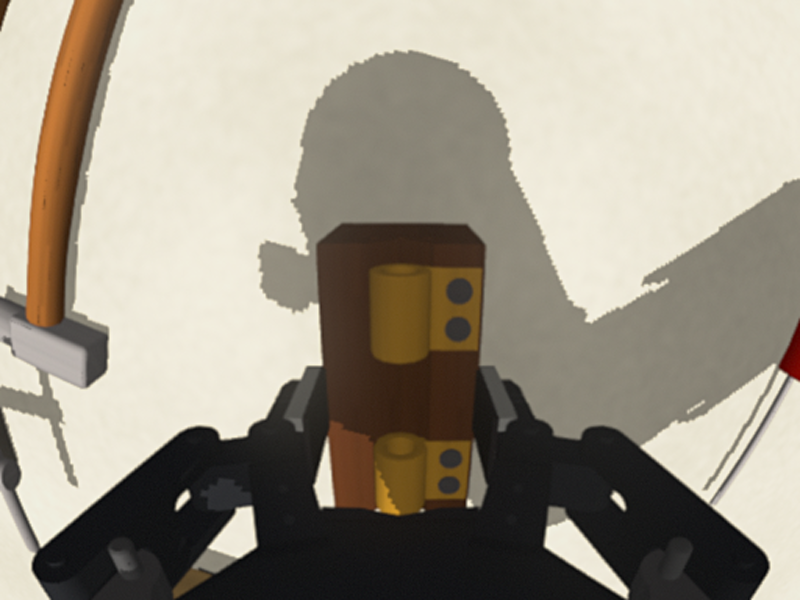

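```bash
python3 -m creep '[[[-3,0,0,0,0,0],[-8,0,0,0,0,0],[-13,0,0,0,0,0],[-13,0,0,0,0,0]]]' 1
python3 - <<'E'
from rig import arm
from h import *
c2=dict(np.load("side0.npz"));W2=cloud(c2)
for n,(u,v) in dict(pipe=(517,300),jar=(590,360)).items(): print(n,W2[int(v/1.5625),int(u/1.5625)])
c=snap("w4"); s=arm.observe(); W=wcloud(c)
plan(s,[.504,-.007,.16],160)
z=s["eef_pos"][2]-.033
rect(W,.45,.65,.2,.4,.066+z,.080+z)
print(s["eef_pos"],np.degrees(np.arctan2(*Ro.from_rotvec(s["orientation"]).as_matrix()[[1,0],1])), s["contact_force"],s["ft_torque"])
c=snap("side4","side",(150,60,340,202))
E
```

```text
clock: 5.0
eef_pos: [0.5583, 0.3061, 0.1658]
orientation: [-1.409, 1.058, 1.407]
contact_force: [-0.2, -0.1, -6.3]
grip_width: 0.0479
pipe [ 0.7320464  -0.00194286  0.05856082]
jar [ 0.75440824 -0.19344528  0.08566162]
shift cm [  0.15   13.557 -28.636] rot [array([ 6.249e-01,  2.100e-03, -5.000e-04]), array([-2.5167e+00,  7.0000e-04,  2.8000e-03])]
[  195   152   123   175 13709] 0.20552952643577815 [559.9 304.7] [ 60.2 101.3] 15.7
[0.55646436 0.30544702 0.16213566] -164.1975633506355 [ 0.07772721  0.60981819 -7.27025741] [0.00224876 0.08238844 0.00857991]
```

View pics/w4.png

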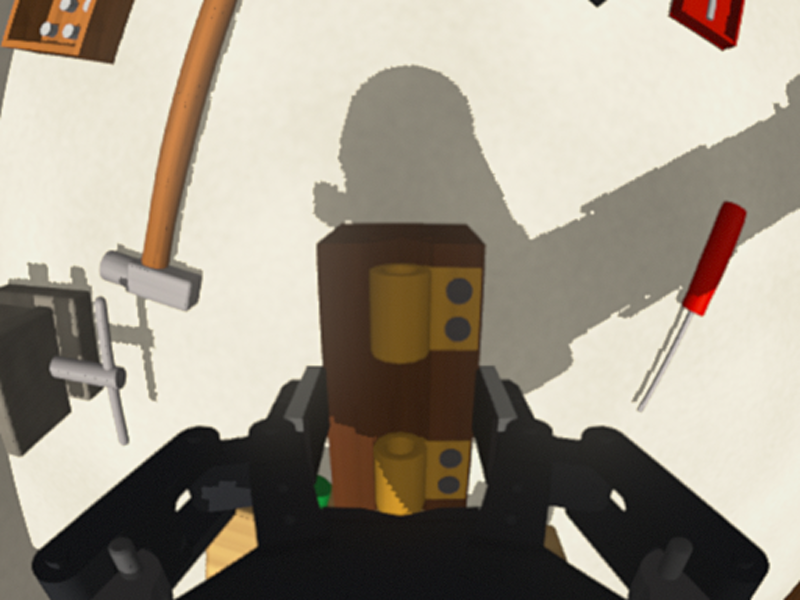

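View pics/side4.png

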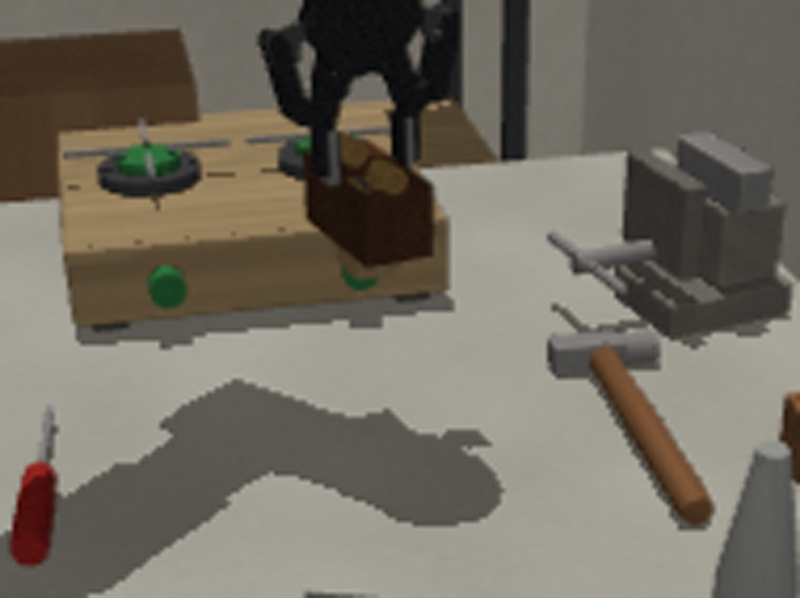

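Run:
```python
from rig import arm
from h import *
P=[];Q=[]
s=arm.observe(); T=s["eef_pos"];R=Ro.from_rotvec(s["orientation"]).as_matrix()
print([arm.observe()["eef_pos"].round(4).tolist() if hasattr(s["eef_pos"],'round') else s["eef_pos"] for _ in range(2)])
for n in ["w1","w2","w4"]:
    c=dict(np.load(n+".npz")); print(n,"cam pos",(-c["t"]@c["R"]).round(4),Ro.from_matrix(c["R"].T).as_rotvec().round(4))
# camera in tool using w4 & s
c=dict(np.load("w4.npz")); C=-c["t"]@c["R"]; print("cam in tool",R.T@(C-T), (c["R"]@R).round(3))
for n,e,o in [("w1",[0.44190257,-0.13157277,0.27138007],[-0.94795858,1.35456394,0.9477799]),("w2",[0.5532548,0.30125997,0.21226515],[-1.41168612,1.06318919,1.41064796])]:
    c=dict(np.load(n+".npz")); C=-c["t"]@c["R"]; Rt=Ro.from_rotvec(o).as_matrix(); print(n,Rt.T@(C-e),(c["R"]@Rt).round(3)[0])
c=dict(np.load("w4.npz"));W=wcloud(c); L=(W-T)@R
# top surface: tool x about -(0.2055-.162)
for a in (-.044,-.041,-.038):pass
m=(L[...,0]>-.050)&(L[...,0]<-.037)&(abs(L[...,1])<.05)&(L[...,2]<-.012)&(L[...,2]>-.1)
q=L[m]; print(len(q),q[:,0].mean(),q[:,1].min(),q[:,1].max(),q[:,2].min())
h,_=np.histogram(q[:,2],bins=np.arange(-.06,-.01,.002));print(h)
g=q[q[:,2]<-.03]; r=cv2.minAreaRect(g[:,1:].astype(np.float32)*1000); print(r)
```

```text
[[0.5553, 0.3047, 0.1598], [0.5553, 0.3047, 0.1598]]
w1 cam pos [ 0.4187 -0.2007  0.4449] [0.5334 3.0138 0.4406]
w2 cam pos [0.575  0.2304 0.3858] [ 0.4253 -3.0396 -0.4455]
w4 cam pos [0.5791 0.2345 0.3391] [ 0.4234 -3.0442 -0.4519]
cam in tool [-0.17935609 -0.00306183 -0.07396669] [[ 0.009  1.     0.   ]
 [-0.289  0.003  0.957]
 [ 0.957 -0.009  0.289]]
w1 [-0.1735368  -0.00189541 -0.07289924] [-0.001  1.     0.001]
w2 [-0.17354945 -0.00159582 -0.07405045] [-0.001  1.     0.001]
6361 -0.04542712415435627 -0.03034053436604235 0.021413473185247223 -0.05192836771025553
[  0   0   0   0 590 451 442 531 369 296 282 273 285 255 278 274 250 255
 249 250 235 240 257 299]
((-4.398166656494141, -40.943607330322266), (50.40751647949219, 21.917842864990234), 0.06117460876703262)
```

```bash
cat >> h.py <<'E'
_c1=dict(np.load("w1.npz")); _R1=Ro.from_rotvec([-0.94795858,1.35456394,0.9477799]).as_matrix()
RCT=_c1["R"]@_R1   # tool->cam rotation
PCT=np.array([-.17354,-.0017,-.0735]) # cam in tool
def toolcloud(c):
    W=wcloud(c); P=W@c["R"].T+c["t"]; return P@RCT+PCT
def toolpose(c): # tool pose implied by camera pose
    R=c["R"].T@RCT; return -c["t"]@c["R"]-R@PCT, R
E
python3 - <<'E'
from rig import arm
from h import *
s=arm.observe();print(s["eef_pos"],s["orientation"])
c=snap("w5"); T,R=toolpose(c); print(T,Ro.from_matrix(R).as_rotvec())
L=toolcloud(c)
m=(abs(L[...,1])<.05)&(L[...,2]<-.03)&(L[...,2]>-.06)&(L[...,0]>-.06)&(L[...,0]<-.03)
q=L[m]; a=np.median(q[:,0]); g=q[abs(q[:,0]-a)<.004]; print(a,g[:,1].min(),g[:,1].max(),g[:,2].min())
print(cv2.minAreaRect(g[:,1:].astype(np.float32)*1000))
A=np.c_[g[:,1:],np.ones(len(g))]; print("top plane",np.linalg.lstsq(A,g[:,0],rcond=None)[0])
# same for w2 (free jamb), w1 socket
for n,z0,z1 in (("w2",.066,.085),("w1",.022,.036)):
    c=dict(np.load(n+".npz")); W=wcloud(c); T,R=toolpose(c); print(n,T, "tool y yaw",np.degrees(np.arctan2(R[1,1],R[0,1])))
    rect(W,*((.45,.65,.2,.4) if n=="w2" else (.42,.6,-.12,.12)),z0,z1)
plan(s,[.504,-.007,.16],160)
E
```

```text
[0.55528938 0.30473151 0.15982552] [-1.40730394  1.06899664  1.41277432]
[0.55526602 0.30434796 0.15989597] [-1.40660146  1.06865257  1.41332888]
-0.04024904604122331 -0.026750476300585187 0.023649610147945237 -0.05195783055295536
((-1.5490798950195312, -40.97676086425781), (50.423580169677734, 21.87749481201172), 0.10857889801263809)
top plane [-0.03902486 -0.05712264 -0.04240111]
w2 [0.55324461 0.30080878 0.21232531] tool y yaw -164.03913194831443
[ 231  130   47   90 3828] 0.0732529236674972 [556.8 303.4] [ 50.2 100.4] 15.7
w1 [ 0.44229197 -0.13107531  0.27137686] tool y yaw 159.96514458247427
[ 211  213   73   63 3895] 0.026718186169500724 [504.2  -6.9] [110.9 110.7] 69.9
shift cm [ 1.9000e-02  1.3423e+01 -2.8599e+01] rot [array([ 6.248e-01, -6.000e-04, -4.300e-03]), array([-2.5168e+00,  5.6000e-03, -8.0000e-04])]
```

Run:
```python
from rig import arm
from h import *
s=arm.observe(); plan(s,[.5034,-.0045,.12],160)
```

```text
shift cm [  3.962  13.328 -28.313] rot [array([ 0.6248, -0.0024, -0.0061]), array([-2.5168,  0.0079, -0.0031])]
```

```bash
python3 -m creep '[[[0.5,2.4,-5,0.12,0,0],[1.5,4.8,-10,0.24,0,0],[2.5,7.2,-15,0.36,0,0],[3.5,9.6,-20,0.48,0,0],[3.96,11.6,-24.5,0.57,0,0],[3.96,12.8,-27.2,0.625,0,-0.004],[3.96,13.33,-28.3,0.625,0,-0.004],[3.96,13.33,-28.3,0.625,0,-0.004],[3.96,13.33,-28.3,0.625,0,-0.004]]]' 1
cat > chk.py <<'E'
from rig import arm
from h import *
import sys
n=sys.argv[1]; s=arm.observe(); c=snap(n); T,R=toolpose(c)
print(s["clock"],"tcp",np.round(s["eef_pos"],4),"cam-tcp",T.round(4),"yaw",np.degrees(np.arctan2(R[1,1],R[0,1])).round(2),"tilt",R[:,0].round(4),"F",np.round(s["contact_force"],1),"tq",np.round(s["ft_torque"],2),"w",s["grip_width"])
E
python3 chk.py w6; python3 -c "
from h import *
snap('side6','side',(150,130,340,272))"
```

```text
clock: 6.28
eef_pos: [0.5051, -0.0031, 0.1213]
orientation: [-0.95, 1.353, 0.948]
contact_force: [0.0, 0.2, -5.7]
grip_width: 0.0478
6.275 tcp [ 0.5051 -0.0031  0.1213] cam-tcp [ 0.5055 -0.0026  0.1213] yaw 160.06 tilt [ 1.5e-03 -4.0e-04 -1.0e+00] F [ 0.   0.2 -5.7] tq [0.05 0.03 0.04] w 0.04779955962171012
```

View pics/w6.png

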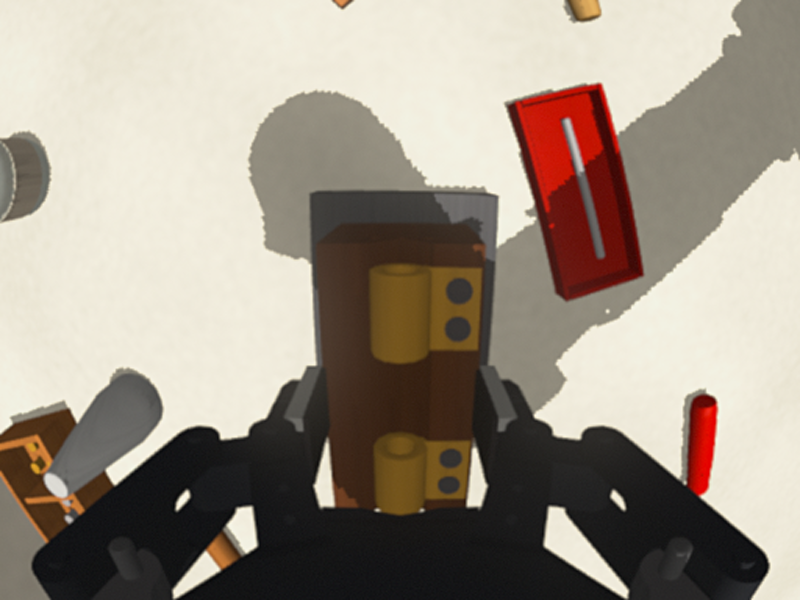

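View pics/side6.png

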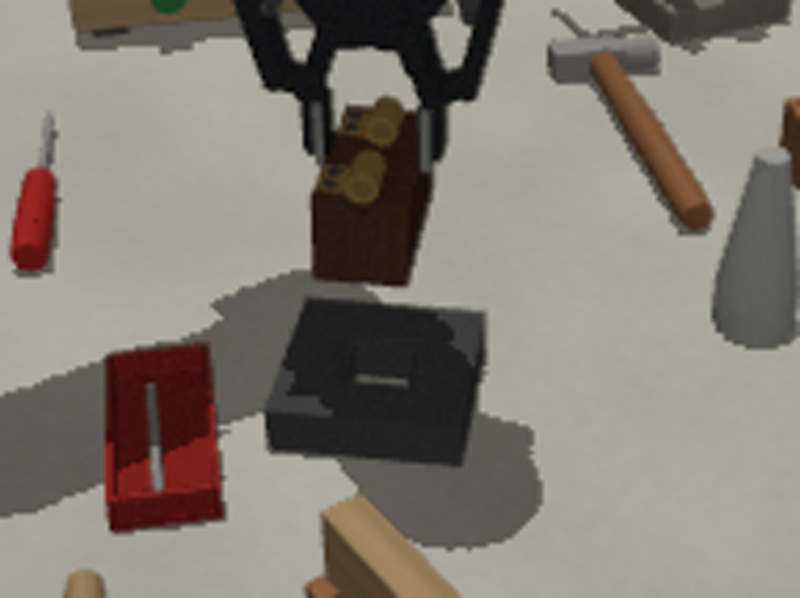

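```bash
cat > rel.py <<'E'
from h import *
import sys
c=dict(np.load(sys.argv[1]+".npz")); T,R=toolpose(c); L=toolcloud(c); W=wcloud(c)
m=(abs(L[...,1])<.07)&(L[...,2]<-.0)&(L[...,2]>-.08)&(W[...,2]>.021)&(W[...,2]<.033)
q=L[m]; print(m.sum(),"socket: y",q[:,1].min(),q[:,1].max(),"z min",np.percentile(q[:,2],[0,.5,2]), "zx med",np.median(q[:,0]))
print(cv2.minAreaRect(q[:,1:].astype(np.float32)*1000))
m=(abs(L[...,1])<.05)&(L[...,2]<-.03)&(L[...,2]>-.06)&(L[...,0]>-.06)&(L[...,0]<-.03)
q=L[m]; a=np.median(q[:,0]); g=q[abs(q[:,0]-a)<.004]; print("jamb top",a,g[:,1].min(),g[:,1].max(),g[:,2].min(),cv2.minAreaRect(g[:,1:].astype(np.float32)*1000))
E
python3 rel.py w6
```

```text
2931 socket: y -0.05508690343717933 0.05634603931923203 z min [-0.0595288  -0.05917287 -0.05888912] zx med 0.09434157344047697
((0.5627632141113281, -29.4364070892334), (111.28045654296875, 59.45509338378906), 0.38349786400794983)
jamb top -0.040328368639307804 -0.026733008286325976 0.02366188945552169 -0.05189144943842207 ((-1.5486412048339844, -40.91032791137695), (50.41278839111328, 21.871021270751953), 0.1191464364528656)
```

```bash
python3 -m creep '[[[2,0.1,-0.1,0,0,0],[4,0.18,-0.2,0,0,0],[5.2,0.18,-0.2,0,0,0],[5.2,0.18,-0.2,0,0,0],[5.2,0.18,-0.2,0,0,0]]]' 1
python3 chk.py w7; python3 rel.py w7; python3 -c "
from h import *
snap('side7','side',(190,150,310,240))"
```

```text
clock: 7.0
eef_pos: [0.5038, -0.0049, 0.0707]
orientation: [-0.951, 1.351, 0.946]
contact_force: [0.3, 0.5, -5.8]
grip_width: 0.048
7.0 tcp [ 0.5038 -0.0049  0.0707] cam-tcp [ 0.5042 -0.0045  0.0707] yaw 160.03 tilt [ 4.1e-03 -5.0e-04 -1.0e+00] F [ 0.3  0.5 -5.8] tq [0.04 0.01 0.02] w 0.04800132818820979
4237 socket: y -0.05528609240778632 0.05540224316766639 z min [-0.05752549 -0.05710446 -0.05656503] zx med 0.04375855872178738
((0.05057525634765625, -28.76175880432129), (110.70427703857422, 57.450069427490234), 0.050818655639886856)
jamb top -0.04030703098822935 -0.026785825048033885 0.023639990786965746 -0.051941064824151034 ((-1.5741233825683594, -40.9738883972168), (50.426963806152344, 21.918861389160156), 0.018689719960093498)
```

View pics/w7.png

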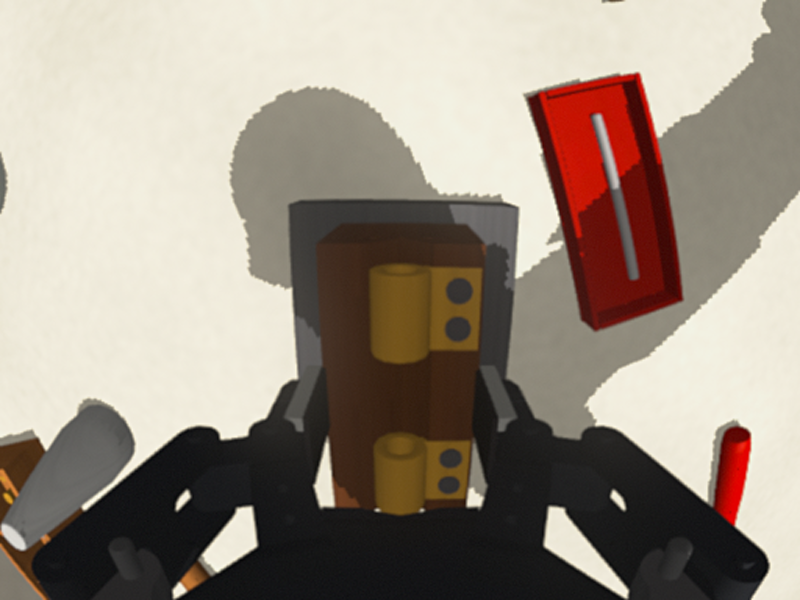

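View pics/side7.png

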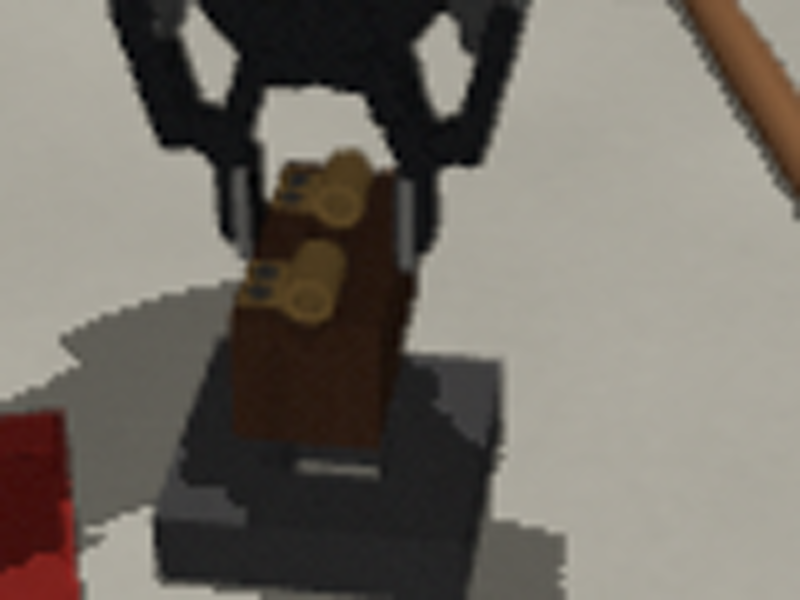

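```bash
python3 -m creep '[[[0,0,0,0,0,0],[0,0,0,0,0,0],[0,0,0,0,0,0]]]' 1
python3 chk.py w8; python3 rel.py w8
```

```text
clock: 7.48
eef_pos: [0.503, -0.0052, 0.07]
orientation: [-0.95, 1.352, 0.947]
contact_force: [-0.1, 1.0, -6.1]
grip_width: 0.0476
7.475 tcp [ 0.503  -0.0052  0.07  ] cam-tcp [ 0.5034 -0.0047  0.07  ] yaw 160.0 tilt [ 2.7e-03 -5.0e-04 -1.0e+00] F [-0.1  1.  -6.1] tq [-0.01  0.   -0.01] w 0.047625884162236426
4183 socket: y -0.05618015842663187 0.054609744437101364 z min [-0.05703309 -0.05659772 -0.0560597 ] zx med 0.0430317849378751
((-0.78582763671875, -28.541316986083984), (110.79056549072266, 56.978111267089844), 0.0035554179921746254)
jamb top -0.04032218868546934 -0.026705540616088562 0.023618758762976515 -0.05194940233141229 ((-1.5408611297607422, -40.98338317871094), (50.32633590698242, 21.90578842163086), 0.03685244545340538)
```

```bash
python3 -m creep '[[[0,0.05,0,0,0,0],[0.4,0.05,0,0,0,0],[0.8,0.05,0,0,0,0],[1.2,0.05,0,0,0,0],[1.2,0.05,0,0,0,0]]]' 1
python3 chk.py w9; python3 rel.py w9
```

```text
clock: 8.15
eef_pos: [0.5026, -0.0051, 0.0576]
orientation: [-0.95, 1.353, 0.947]
contact_force: [-0.6, 0.1, -5.4]
grip_width: 0.048
8.15 tcp [ 0.5026 -0.0051  0.0576] cam-tcp [ 0.503  -0.0046  0.0576] yaw 160.01 tilt [ 2.3e-03 -8.0e-04 -1.0e+00] F [-0.6  0.1 -5.4] tq [ 0.01 -0.07  0.04] w 0.048006260706792696
4813 socket: y -0.05691036795898309 0.05426715845421351 z min [-0.05710162 -0.05654381 -0.055946  ] zx med 0.030706070305006467
((-1.3231773376464844, -28.551313400268555), (111.17545318603516, 57.091243743896484), 0.00650644488632679)
jamb top -0.04033281976546227 -0.026845439953056043 0.023571496168348985 -0.051927524900544364 ((-1.6368942260742188, -40.96879959106445), (50.41801452636719, 21.91484260559082), 0.004896628204733133)
```

```bash
python3 -m creep '[[[0.3,0,0,0,0,0],[0.6,0,0,0,0,0],[0.9,0,0,0,0,0],[1.2,0,0,0,0,0],[1.4,0,0,0,0,0],[1.4,0,0,0,0,0]]]' 1
python3 chk.py w10
```

```text
clock: 8.95
eef_pos: [0.5032, -0.005, 0.0439]
orientation: [-0.95, 1.352, 0.946]
contact_force: [4.5, -1.4, -5.6]
grip_width: 0.0478
8.95 tcp [ 0.5032 -0.005   0.0439] cam-tcp [ 0.5036 -0.0045  0.0439] yaw 160.01 tilt [ 3.6e-03 -5.0e-04 -1.0e+00] F [ 4.5 -1.4 -5.6] tq [-0.58 -1.98 -0.06] w 0.04781916640451156
```

```bash
python3 -m creep '[[[0.2,-0.05,0,0,0,0],[0.4,-0.05,0,0,0,0],[0.6,-0.05,0,0,0,0],[0.7,-0.05,0,0,0,0],[0.8,-0.05,0,0,0,0],[0.8,-0.05,0,0,0,0]]]' 1
python3 chk.py w11;python3 -c "
from h import *
snap('side11','side',(190,150,310,240))"
```

```text
clock: 9.75
eef_pos: [0.5032, -0.0051, 0.0373]
orientation: [-0.95, 1.352, 0.946]
contact_force: [-1.7, 0.5, 8.9]
grip_width: 0.0481
9.75 tcp [ 0.5032 -0.0051  0.0373] cam-tcp [ 0.5036 -0.0046  0.0374] yaw 160.03 tilt [ 3.5e-03 -6.0e-04 -1.0e+00] F [-1.7  0.5  8.9] tq [ 0.09  0.41 -0.07] w 0.0480689786481296
```

View pics/side11.png

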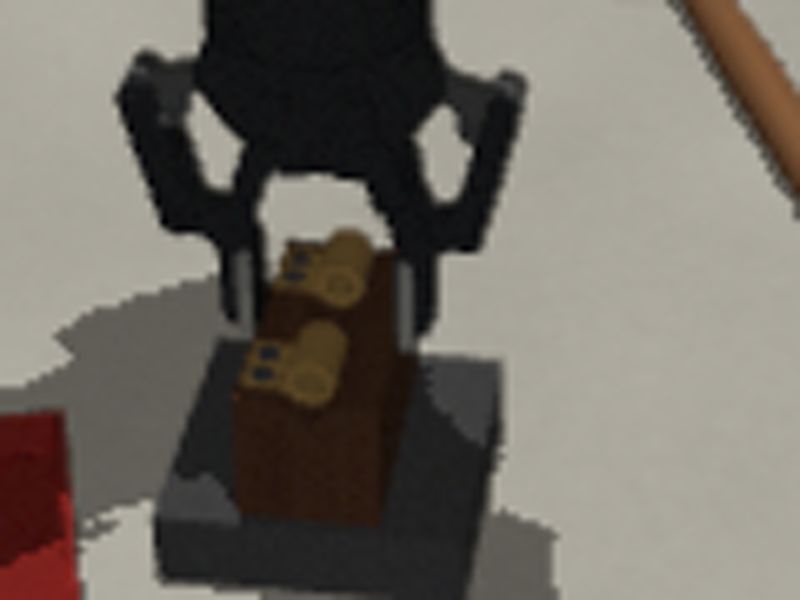

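```bash
python3 -m creep '[[[0.1,0,0,0,0,0],[0.2,0,0,0,0,0],[0.2,0,0,0,0,0]]]' 1
python3 chk.py w12
python3 -m creep '[[[0,0,0,0,0,0],[0,0,0,0,0,0],[-0.2,0,0,0,0,0],[-1,0,0,0,0,0],[-4,0,0,0,0,0],[-9,0,0,0,0,0],[-14,0,0,0,0,0],[-14,0,0,0,0,0],[-14,0,0,0,0,0]]]' -1
python3 chk.py w13;python3 -c "
from h import *
snap('side13','side',(190,150,310,240))
c=dict(np.load('w13.npz'));W=wcloud(c)
q=rect(W,.4,.6,-.12,.12,.074,.083)"
```

```text
clock: 10.22
eef_pos: [0.5033, -0.0051, 0.0372]
orientation: [-0.951, 1.351, 0.946]
contact_force: [-7.6, 2.6, 23.0]
grip_width: 0.0479
10.225 tcp [ 0.5033 -0.0051  0.0372] cam-tcp [ 0.5037 -0.0046  0.0372] yaw 160.06 tilt [ 4.5e-03 -7.0e-04 -1.0e+00] F [-7.6  2.6 23. ] tq [ 0.69  2.78 -0.16] w 0.04788115142815868
clock: 11.4
eef_pos: [0.5024, -0.005, 0.1738]
orientation: [-0.949, 1.353, 0.947]
contact_force: [0.5, 0.0, -0.6]
grip_width: 0.0857
11.4 tcp [ 0.5024 -0.005   0.1738] cam-tcp [ 0.5028 -0.0045  0.1738] yaw 159.99 tilt [ 2.3e-03 -1.0e-04 -1.0e+00] F [ 0.5  0.  -0.6] tq [ 0.    0.08 -0.  ] w 0.0857319227657787
[ 230  131   55  102 3739] 0.0770524825990705 [503.5  -6.5] [99.6 50.2] 69.6
```

View pics/w13.png

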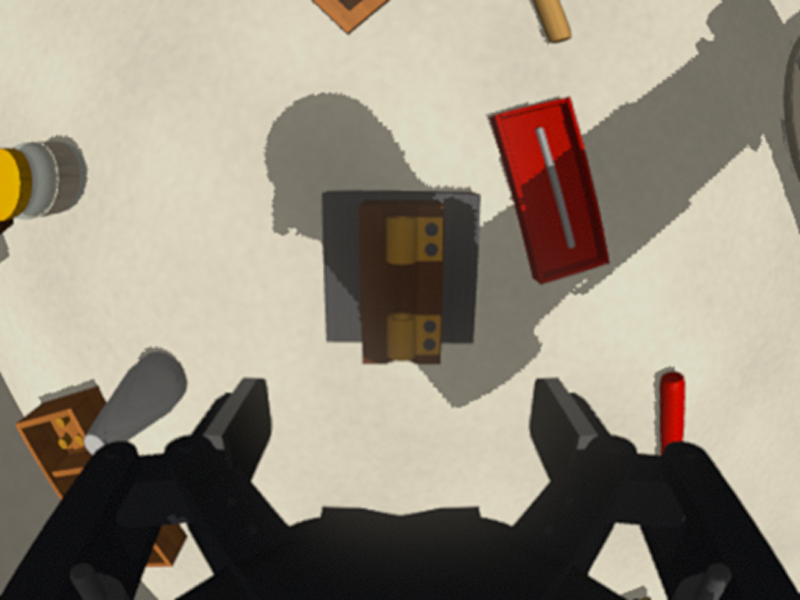

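View pics/side13.png

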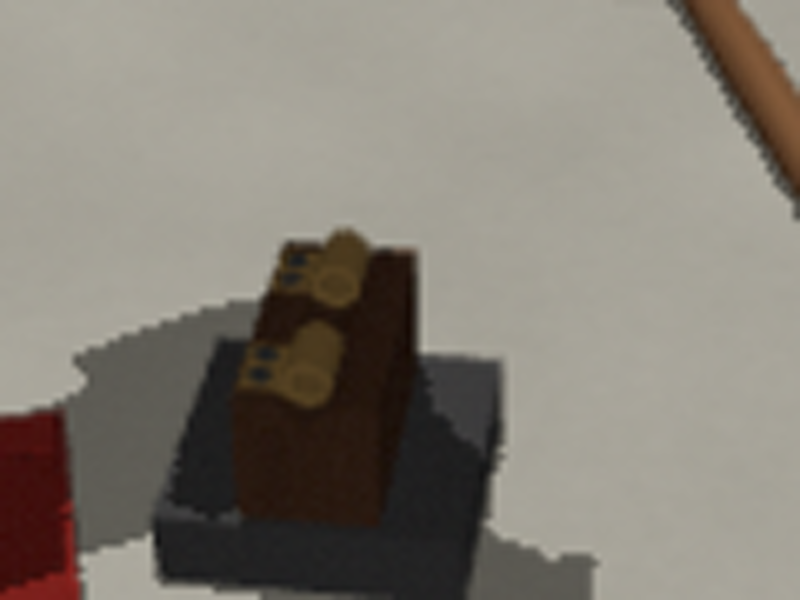

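Run:
```python
from rig import arm
from h import *
s=arm.observe(); plan(s,[.4712,-.2565,.185],202.5)
```

```text
shift cm [ -1.194  -5.708 -24.663] rot [array([-7.418e-01, -9.000e-04,  2.000e-04]), array([2.3998e+00, 3.0000e-04, 1.1000e-03])]
```

```bash
python3 -m creep '[[[-1.2,-1.2,-5,-0.15,0,0],[-1.2,-2.4,-10.5,-0.3,0,0],[-1.2,-3.7,-16,-0.45,0,0],[-1.2,-4.9,-21,-0.6,0,0],[-1.2,-5.6,-24,-0.72,0,0],[-1.2,-5.7,-24.65,-0.742,0,0],[-1.2,-5.7,-24.65,-0.742,0,0],[-1.2,-5.7,-24.65,-0.742,0,0],[-1.2,-5.7,-24.65,-0.742,0,0],[-1.2,-5.7,-24.65,-0.742,0,0]]]' -1
python3 chk.py w14;python3 -c "
from h import *
c=dict(np.load('w14.npz'));W=wcloud(c);T,R=toolpose(c)
q=rect(W,.38,.6,-.4,-.15,.1,.115)
L=(q-T)@R; print('in tool',cv2.minAreaRect(L[:,1:].astype(np.float32)*1000),np.median(L[:,0]))"
```

```text
clock: 12.75
eef_pos: [0.4721, -0.2557, 0.1861]
orientation: [-1.495, 0.995, 1.491]
contact_force: [0.9, -0.1, 0.5]
grip_width: 0.0852
12.75 tcp [ 0.4721 -0.2557  0.1861] cam-tcp [ 0.4721 -0.2563  0.1861] yaw -157.44 tilt [ 2.2e-03  2.0e-04 -1.0e+00] F [ 0.9 -0.1  0.5] tq [-0.02 -0.    0.01] w 0.08518306683612738
[ 244  128   26  117 2842] 0.10497727164475518 [ 473.4 -256.7] [ 22.  109.3] 22.5
in tool ((-0.8761281967163086, -0.8358116149902344), (22.03509521484375, 109.3045654296875), 0.012740240432322025) 0.08114956179712678
```

View pics/w14.png

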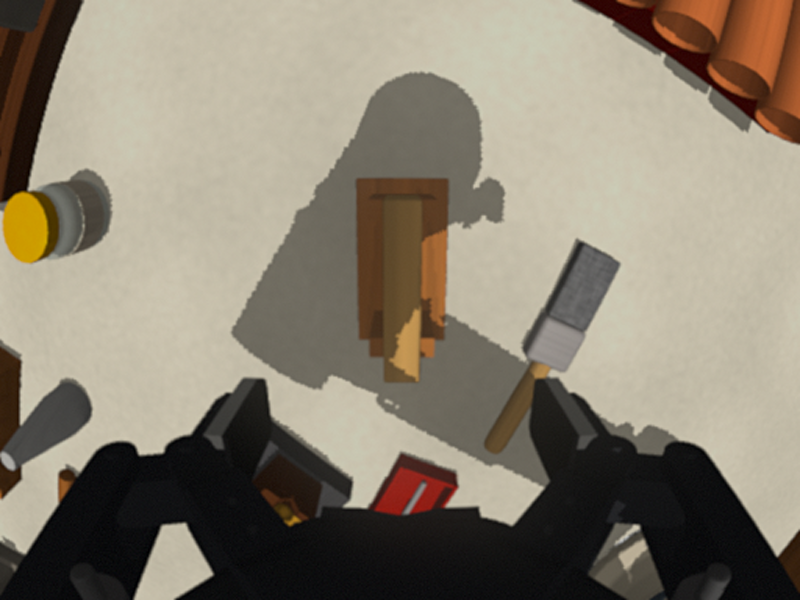

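```bash
python3 -m creep '[[[3,0.07,-0.06,0,0,0],[7,0.07,-0.06,0,0,0],[10,0.07,-0.06,0,0,0],[12,0.07,-0.06,0,0,0],[12.4,0.07,-0.06,0,0,0],[12.4,0.07,-0.06,0,0,0],[12.4,0.07,-0.06,0,0,0]]]' -1
python3 chk.py w15
python3 -m creep '[[[0,0,0,0,0,0],[0,0,0,0,0,0],[0,0,0,0,0,0],[0,0,0,0,0,0],[0,0,0,0,0,0],[0,0,0,0,0,0],[0,0,0,0,0,0]]]' 1
python3 chk.py w16
```

```text
clock: 13.68
eef_pos: [0.4727, -0.2574, 0.0631]
orientation: [-1.496, 0.995, 1.488]
contact_force: [-0.2, 0.6, 0.1]
grip_width: 0.0854
13.675 tcp [ 0.4727 -0.2574  0.0631] cam-tcp [ 0.4726 -0.258   0.0632] yaw -157.47 tilt [ 4.e-03 -5.e-04 -1.e+00] F [-0.2  0.6  0.1] tq [-0.   -0.01 -0.06] w 0.08538623696840253
clock: 14.6
eef_pos: [0.4721, -0.2572, 0.0622]
orientation: [-1.495, 0.996, 1.49]
contact_force: [0.5, 0.7, 3.2]
grip_width: 0.0203
14.6 tcp [ 0.4721 -0.2572  0.0622] cam-tcp [ 0.4721 -0.2578  0.0623] yaw -157.48 tilt [ 2.6e-03 -1.0e-04 -1.0e+00] F [0.5 0.7 3.2] tq [ 0.32 -0.05  0.  ] w 0.020348332901971668
```

View pics/w16.png

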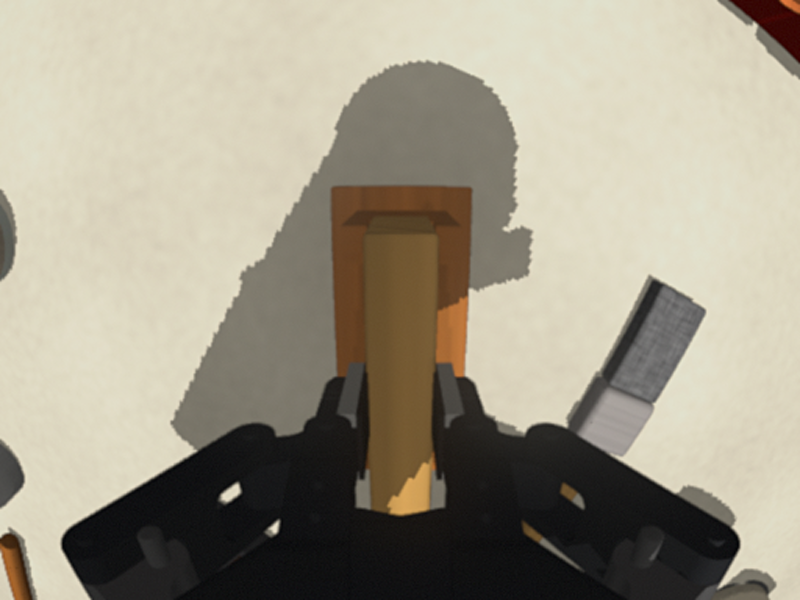

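```bash
python3 -m creep '[[[-1,0,0,0,0,0],[-4,0,0,0,0,0],[-9,0,0,0,0,0],[-14,0,0,0,0,0],[-16,0,0,0,0,0],[-16,0,0,0,0,0],[-16,0,0,0,0,0]]]' 1
python3 chk.py w17
cat > relb.py <<'E'
from h import *
import sys
c=dict(np.load(sys.argv[1]+".npz")); T,R=toolpose(c); L=toolcloud(c)
m=(abs(L[...,1])<.02)&(L[...,2]<-.025)&(L[...,2]>-.075)&(L[...,0]>-.06)&(L[...,0]<-.03)
q=L[m]; a=np.median(q[:,0]); g=q[abs(q[:,0]-a)<.004]; print("rail top x",a,"y",g[:,1].min(),g[:,1].max(),"zmin",g[:,2].min(),cv2.minAreaRect(g[:,1:].astype(np.float32)*1000))
g2=g[abs(g[:,1]-np.median(g[:,1]))<.008]; A=np.c_[g2[:,1:],np.ones(len(g2))]; print("tilt",np.linalg.lstsq(A,g2[:,0],rcond=None)[0])
E
python3 relb.py w16; python3 relb.py w17
python3 -c "
from h import *
snap('side17','side')"
```

```text
clock: 15.52
eef_pos: [0.4705, -0.2565, 0.2201]
orientation: [-1.491, 0.996, 1.493]
contact_force: [-0.5, 0.5, -3.0]
grip_width: 0.0202
15.525 tcp [ 0.4705 -0.2565  0.2201] cam-tcp [ 0.4705 -0.2571  0.2201] yaw -157.49 tilt [-0.0011  0.0019 -1.    ] F [-0.5  0.5 -3. ] tq [ 0.02 -0.05 -0.04] w 0.020193450875603515
rail top x -0.04256130380294447 y -0.012664440818646011 0.009447164853260548 zmin -0.05496785392781965 ((-1.6128387451171875, -39.99904251098633), (22.073041915893555, 29.898479461669922), 0.21443606913089752)
tilt [ 0.00541991 -0.01122491 -0.04305654]
rail top x -0.042535945665599775 y -0.012693119843519429 0.009531758150190627 zmin -0.05501510872950664 ((-1.5917587280273438, -39.960296630859375), (22.145421981811523, 29.947097778320312), 0.6070748567581177)
tilt [ 0.00027419 -0.0124562  -0.04308075]
```

View pics/side17.png

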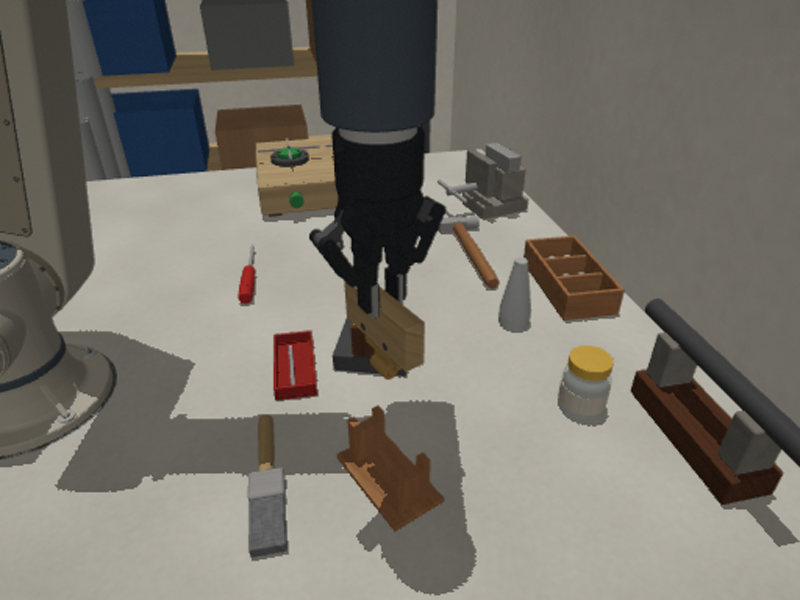

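Run:
```python
from rig import arm
from h import *
s=arm.observe(); plan(s,[.502,-.0066,.17],160)
```

```text
shift cm [  5.025 -12.482  21.891] rot [array([ 7.42e-01,  7.00e-04, -9.00e-04]), array([-2.3996e+00,  1.1000e-03,  9.0000e-04])]
```

```bash
python3 -m creep '[[[0,-2.5,4.4,0.15,0,0],[0,-5,8.8,0.3,0,0],[1,-7.5,13.2,0.45,0,0],[2.5,-10,17.5,0.6,0,0],[4,-11.8,20.7,0.7,0,0],[5,-12.5,21.9,0.742,0,0],[5,-12.5,21.9,0.742,0,0],[5,-12.5,21.9,0.742,0,0],[5,-12.5,21.9,0.742,0,0],[5,-12.5,21.9,0.742,0,0]]]' 1
python3 chk.py w18; python3 relb.py w18
python3 -c "
from h import *
snap('side18','side',(190,130,310,220)); snap('scene18','scene',(200,130,320,220))"
```

```text
clock: 16.88
eef_pos: [0.5033, -0.0074, 0.1722]
orientation: [-0.949, 1.352, 0.946]
contact_force: [0.3, -0.5, -2.4]
grip_width: 0.0205
16.875 tcp [ 0.5033 -0.0074  0.1722] cam-tcp [ 0.5037 -0.0069  0.1722] yaw 159.96 tilt [ 3.e-03 -5.e-04 -1.e+00] F [ 0.3 -0.5 -2.4] tq [-0.    0.07  0.04] w 0.020450198474366233
rail top x -0.042553044906764495 y -0.012650420680853366 0.009478942207647355 zmin -0.05504133749872325 ((-1.5895748138427734, -40.046424865722656), (22.105304718017578, 29.98759651184082), 0.20856936275959015)
tilt [-0.00424263 -0.01608659 -0.04324137]
```

View pics/w18.png

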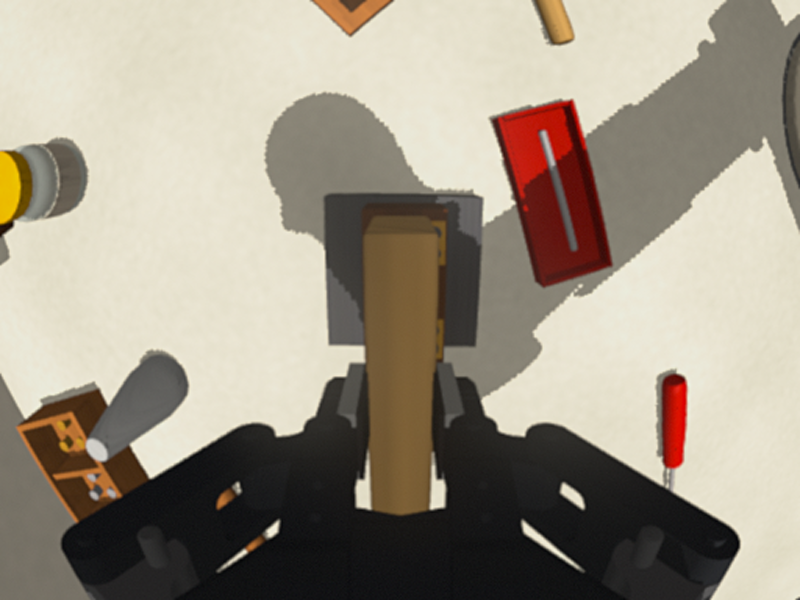

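View pics/side18.png

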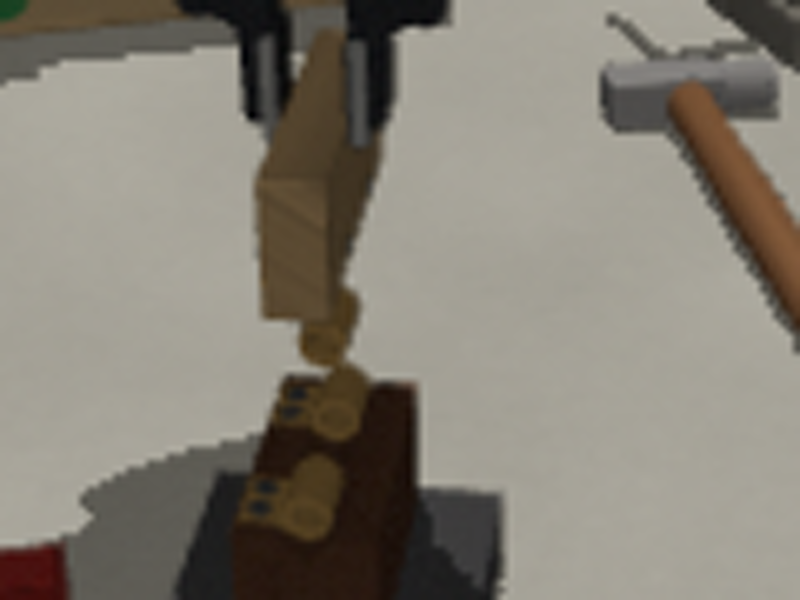

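View pics/scene18.png

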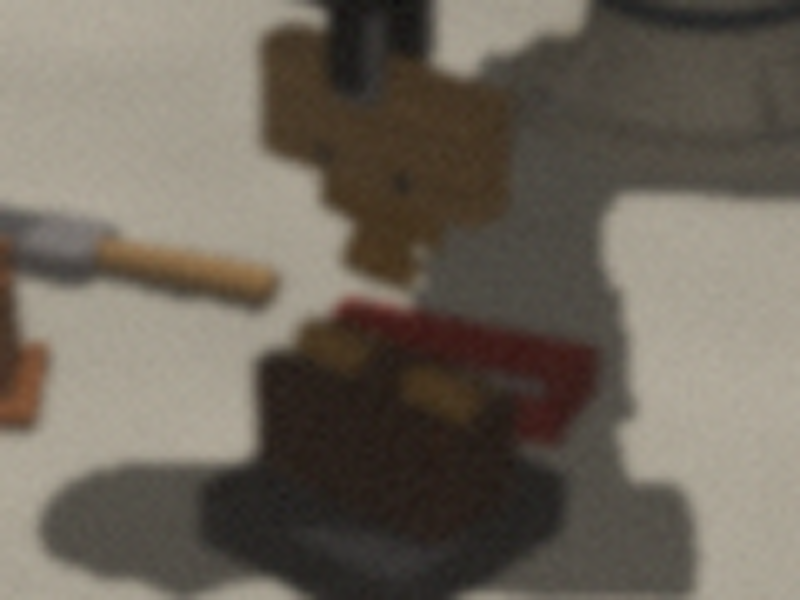

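```bash
python3 -m creep '[[[0.8,0,0,0,0,0],[1.6,0,0,0,0,0],[2.2,0,0,0,0,0],[2.2,0,0,0,0,0],[2.2,0,0,0,0,0],[2.2,0,0,0,0,0]]]' 1
python3 chk.py w19; python3 relb.py w19
cat > sk.py <<'E'
from h import *
import sys
c=dict(np.load(sys.argv[1]+".npz")); L=toolcloud(c); W=wcloud(c)
for lab,lo,hi,yy in (("socket",.021,.033,.075),("jamb",.073,.0815,.034)):
    m=(abs(L[...,1]+.0015)<yy)&(L[...,2]<-.0)&(L[...,2]>-.08)&(W[...,2]>lo)&(W[...,2]<hi)
    q=L[m]; print(lab,m.sum(),"y",np.percentile(q[:,1],[0,.3,99.7,100]).round(4),"z",np.percentile(q[:,2],[0,.5,2]).round(4))
E
python3 sk.py w19
python3 -c "
from h import *
snap('side19','side',(190,130,310,220)); snap('scene19','scene',(200,130,320,220))"
```

```text
clock: 17.77
eef_pos: [0.5035, -0.0069, 0.1502]
orientation: [-0.95, 1.352, 0.946]
contact_force: [0.3, 0.5, -2.1]
grip_width: 0.02
17.775 tcp [ 0.5035 -0.0069  0.1502] cam-tcp [ 0.5039 -0.0064  0.1502] yaw 160.01 tilt [ 3.1e-03 -5.0e-04 -1.0e+00] F [ 0.3  0.5 -2.1] tq [ 0.02  0.01 -0.04] w 0.019994726302925248
rail top x -0.042559296451691875 y -0.012689785693098435 0.009452133861434276 zmin -0.054999512884888774 ((-1.622279167175293, -39.99181365966797), (22.1294002532959, 29.981882095336914), 0.11314752697944641)
tilt [ 0.00236658 -0.01477412 -0.04316132]
socket 3012 y [-0.0551 -0.0544  0.0554  0.0561] z [-0.0559 -0.0554 -0.0547]
jamb 800 y [-0.0246 -0.0246  0.0256  0.0256] z [-0.0502 -0.0501 -0.0499]
```

View pics/w19.png

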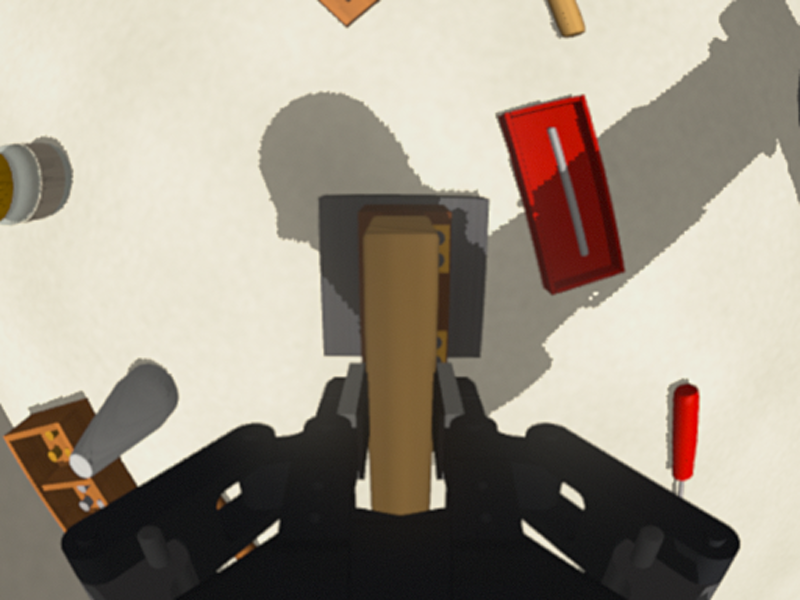

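View pics/side19.png

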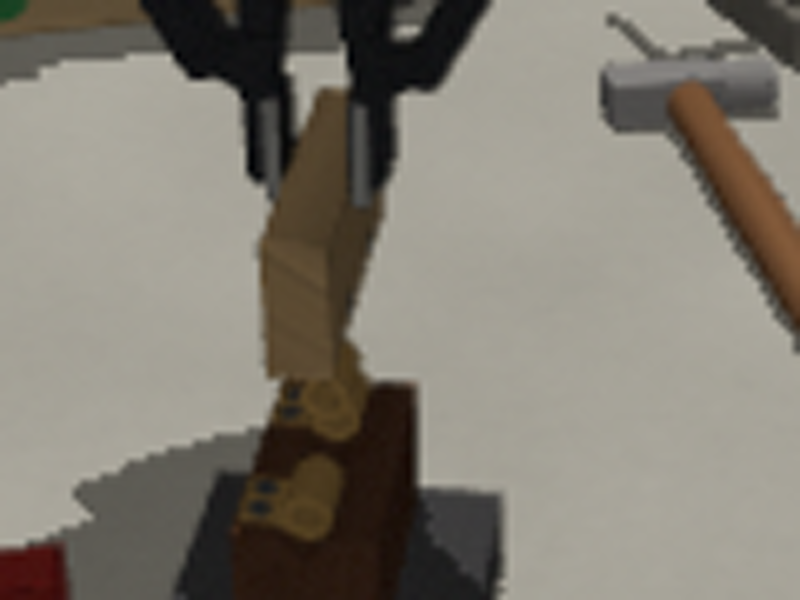

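View pics/scene19.png

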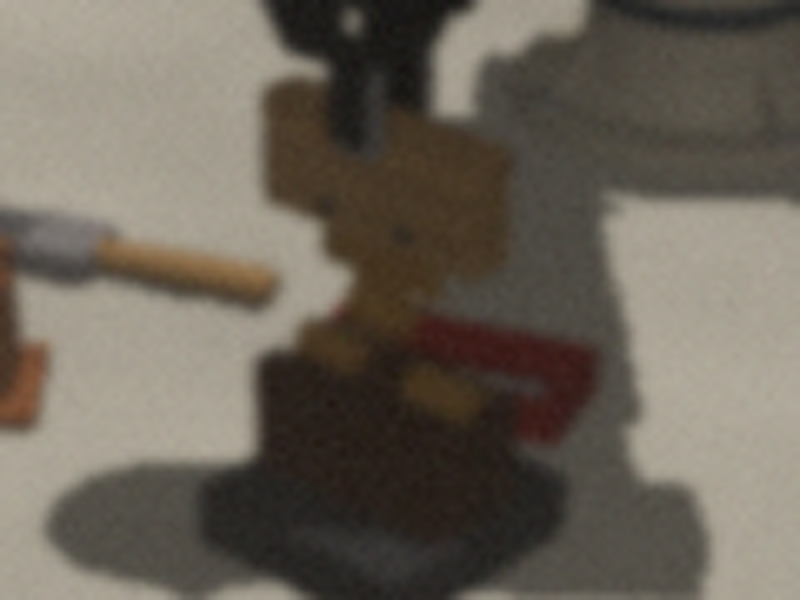

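```bash
python3 rel.py w12; python3 sk.py w13; python3 sk.py w18
```

```text
6299 socket: y -0.05615196721006759 0.054971551247005236 z min [-0.05713322 -0.05673406 -0.05624933] zx med 0.01026575567734872
((-0.6296424865722656, -28.13127326965332), (110.68313598632812, 57.18077087402344), 0.5598233938217163)
jamb top -0.04051097297127604 -0.02657901997822256 0.023883214437421602 -0.05196037317517357 ((-1.3511600494384766, -40.9699821472168), (50.458885192871094, 21.957015991210938), 0.03939658775925636)
socket 2662 y [-0.0566 -0.056   0.0538  0.054 ] z [-0.0567 -0.0564 -0.0562]
jamb 2074 y [-0.026  -0.0257  0.0241  0.0243] z [-0.0514 -0.0513 -0.0507]
socket 2598 y [-0.0547 -0.0545  0.0556  0.056 ] z [-0.0554 -0.0545 -0.0542]
jamb 545 y [-0.0247 -0.0246  0.0258  0.0259] z [-0.0492 -0.0491 -0.0491]
```

Run:
```python
from h import *
c=dict(np.load("side18.npz")); g=c["color"][...,::-1]
cv2.imwrite("pics/s18b.png",cv2.resize(g[170:215,215:260],None,fx=13,fy=13,interpolation=cv2.INTER_CUBIC))
R=down(np.radians(160)); yd=R[:,2]*-1; o=np.array([.5035,-.0065,0])
k=6.667
P=proj(c,np.array([o+yd*.014+[0,0,.1317],o+yd*.014+[0,0,.081],o+yd*.014+[0,0,.081]+R[:,1]*.01,o+yd*.043+[0,0,.081],o-yd*.017+[0,0,.081]])); print(((P-[215,170])*13).round(1))
```

```text
[[301.  158.8]
 [310.7 400.5]
 [255.2 396.7]
 [282.7 496. ]
 [339.  304.1]]
```

View pics/s18b.png

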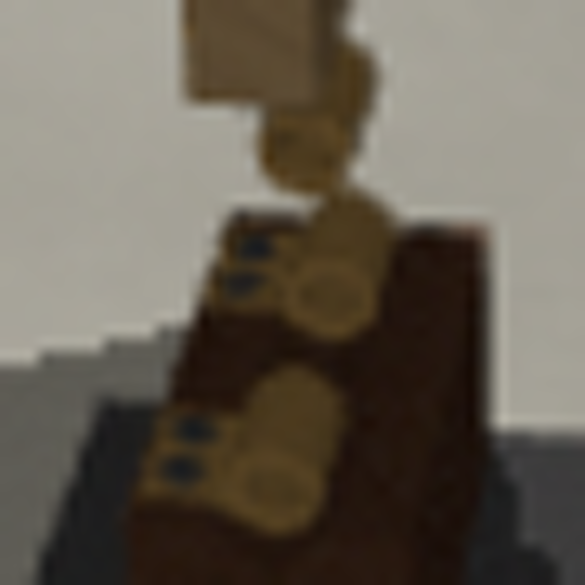

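```bash
python3 -m creep '[[[0,0.1,-0.03,0,0,0],[0,0.16,-0.03,0,0,0],[0.3,0.16,-0.03,0,0,0],[0.6,0.16,-0.03,0,0,0],[0.9,0.16,-0.03,0,0,0],[1.2,0.16,-0.03,0,0,0],[1.2,0.16,-0.03,0,0,0]]]' 1
python3 chk.py w20; python3 relb.py w20; python3 sk.py w20
python3 -c "
from h import *
snap('side20','side',(215,165,260,210))"
```

```text
clock: 18.8
eef_pos: [0.5015, -0.0067, 0.1375]
orientation: [-0.95, 1.353, 0.947]
contact_force: [0.8, -0.8, -3.7]
grip_width: 0.0205
18.8 tcp [ 0.5015 -0.0067  0.1375] cam-tcp [ 0.5018 -0.0062  0.1375] yaw 160.0 tilt [ 1.8e-03 -7.0e-04 -1.0e+00] F [ 0.8 -0.8 -3.7] tq [ 0.02  0.04 -0.03] w 0.020489524508184594
rail top x -0.042557887943720604 y -0.012674350062922045 0.009420848661635377 zmin -0.055007061021556246 ((-1.6276731491088867, -40.00564193725586), (30.004634857177734, 22.093364715576172), 89.9927749633789)
tilt [ 0.00347464 -0.01485516 -0.04318186]
socket 3180 y [-0.0571 -0.0567  0.0532  0.0536] z [-0.0549 -0.0546 -0.0541]
jamb 949 y [-0.0262 -0.0262  0.0235  0.0236] z [-0.0499 -0.0498 -0.0497]
```

View pics/side20.png

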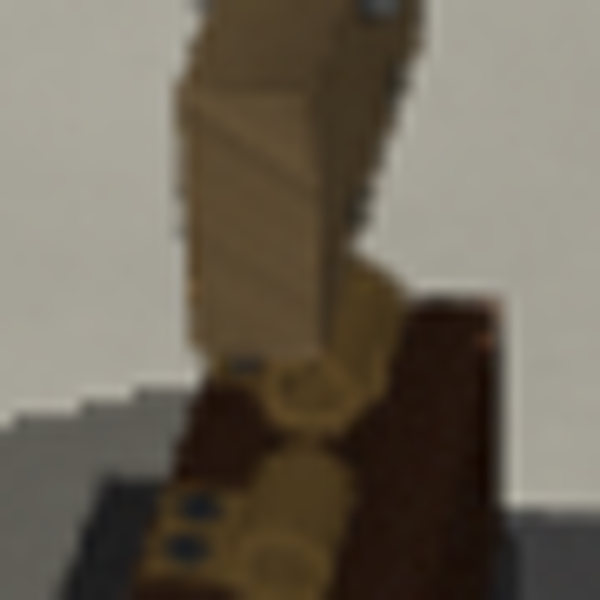

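```bash
python3 -m creep '[[[0.3,0,0,0,0,0],[0.6,0,0,0,0,0],[0.9,0,0,0,0,0],[1.1,0,0,0,0,0],[1.2,0,0,0,0,0],[1.2,0,0,0,0,0]]]' 1
python3 chk.py w21; python3 sk.py w21
python3 -m creep '[[[0.1,0,0,0,0,0],[0.2,0,0,0,0,0],[0.2,0,0,0,0,0]]]' 1
```

```text
clock: 19.65
eef_pos: [0.5017, -0.0067, 0.1258]
orientation: [-0.95, 1.353, 0.947]
contact_force: [-0.4, 0.2, -3.0]
grip_width: 0.0201
19.65 tcp [ 0.5017 -0.0067  0.1258] cam-tcp [ 0.5021 -0.0062  0.1258] yaw 160.0 tilt [ 2.4e-03 -6.0e-04 -1.0e+00] F [-0.4  0.2 -3. ] tq [-0.01 -0.    0.05] w 0.02014871174015845
socket 3422 y [-0.0569 -0.0564  0.0535  0.054 ] z [-0.0555 -0.0547 -0.0542]
jamb 1153 y [-0.0259 -0.0258  0.0238  0.0239] z [-0.0501 -0.05   -0.0498]
clock: 20.08
eef_pos: [0.5016, -0.0067, 0.1238]
orientation: [-0.95, 1.353, 0.947]
contact_force: [0.3, 0.4, -3.0]
grip_width: 0.0206
```

```bash
python3 -m creep '[[[0.05,0.03,0,0,0,0],[0.1,0.03,0,0,0,0],[0.1,0.03,0,0,0,0]]]' 1
python3 -m creep '[[[0.05,0,0,0,0,0],[0.1,0,0,0,0,0],[0.1,0,0,0,0,0]]]' 1; python3 chk.py w22; python3 sk.py w22
```

```text
clock: 20.45
eef_pos: [0.5014, -0.0066, 0.1229]
orientation: [-0.95, 1.353, 0.947]
contact_force: [0.2, -0.6, -3.1]
grip_width: 0.0204
clock: 20.82
eef_pos: [0.5014, -0.0066, 0.1218]
orientation: [-0.95, 1.353, 0.947]
contact_force: [0.3, 0.7, -3.3]
grip_width: 0.0199
20.825 tcp [ 0.5014 -0.0066  0.1218] cam-tcp [ 0.5018 -0.0061  0.1218] yaw 160.0 tilt [ 2.4e-03 -6.0e-04 -1.0e+00] F [ 0.3  0.7 -3.3] tq [ 0.04 -0.01 -0.01] w 0.01991346869398187
socket 3510 y [-0.0574 -0.0569  0.0532  0.0537] z [-0.0551 -0.0547 -0.0541]
jamb 1228 y [-0.0263 -0.0262  0.0234  0.0235] z [-0.0501 -0.05   -0.0498]
```

```bash
python3 -m creep '[[[0.05,0,0,0,0,0],[0.05,0,0,0,0,0]]]' 1
python3 -m creep '[[[0.05,0,0,0,0,0],[0.05,0,0,0,0,0]]]' 1; python3 chk.py w23; python3 sk.py w23
```

```text
clock: 21.12
eef_pos: [0.5014, -0.0065, 0.1214]
orientation: [-0.95, 1.352, 0.947]
contact_force: [-1.2, 0.9, -1.5]
grip_width: 0.0201
clock: 21.38
eef_pos: [0.5016, -0.0066, 0.1214]
orientation: [-0.95, 1.352, 0.946]
contact_force: [-0.8, 0.1, 2.0]
grip_width: 0.0205
21.375 tcp [ 0.5016 -0.0066  0.1214] cam-tcp [ 0.502  -0.0061  0.1214] yaw 160.01 tilt [ 3.1e-03 -6.0e-04 -1.0e+00] F [-0.8  0.1  2. ] tq [0.19 0.64 0.03] w 0.020467787628378146
socket 3506 y [-0.0572 -0.0565  0.0534  0.0541] z [-0.0552 -0.0547 -0.0542]
jamb 1240 y [-0.0261 -0.0259  0.0238  0.0238] z [-0.0501 -0.05   -0.0499]
```

```bash
python3 -m creep '[[[0,0,0,0,0,0],[0,0,0,0,0,0]]]' 1; python3 -c "
from h import *
snap('side23','side',(205,150,275,203)); snap('scene23','scene',(200,130,320,220))"; python3 chk.py w24; python3 relb.py w24
```

```text
clock: 21.68
eef_pos: [0.5016, -0.0066, 0.1213]
orientation: [-0.95, 1.352, 0.946]
contact_force: [-2.2, 0.6, 3.4]
grip_width: 0.0202
21.775 tcp [ 0.5017 -0.0066  0.1213] cam-tcp [ 0.502  -0.0061  0.1213] yaw 160.01 tilt [ 3.2e-03 -6.0e-04 -1.0e+00] F [-1.4  0.4  4.9] tq [ 0.27  0.93 -0.  ] w 0.01990491393757664
rail top x -0.042600981953519634 y -0.012710067169925515 0.009533604837486541 zmin -0.05498788422213581 ((-1.5882558822631836, -40.02506637573242), (22.22809600830078, 29.948183059692383), 0.11841115355491638)
tilt [ 0.00162159 -0.01453658 -0.04321056]
```

View pics/side23.png

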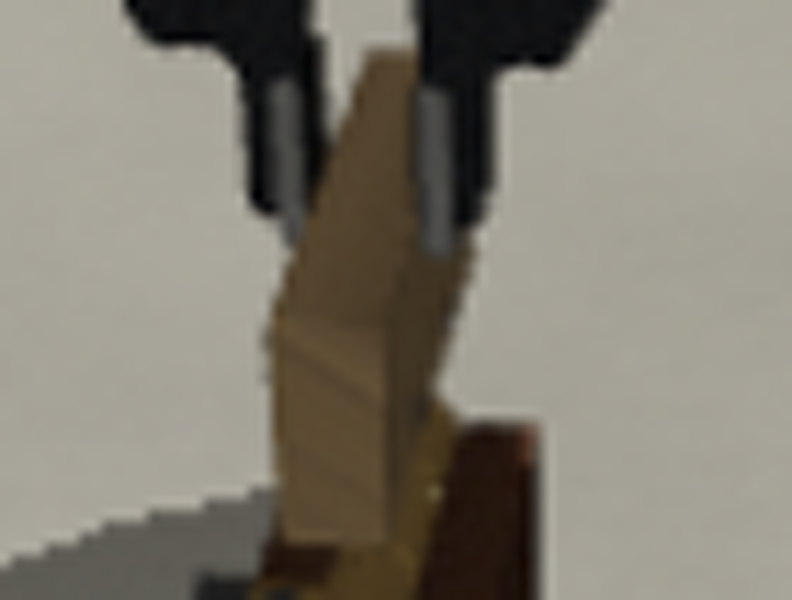

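View pics/scene23.png

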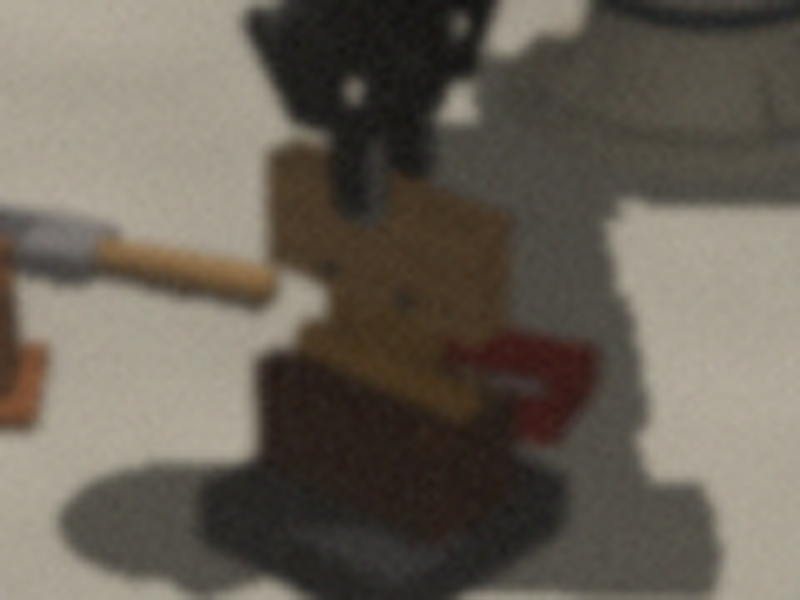

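View pics/w24.png

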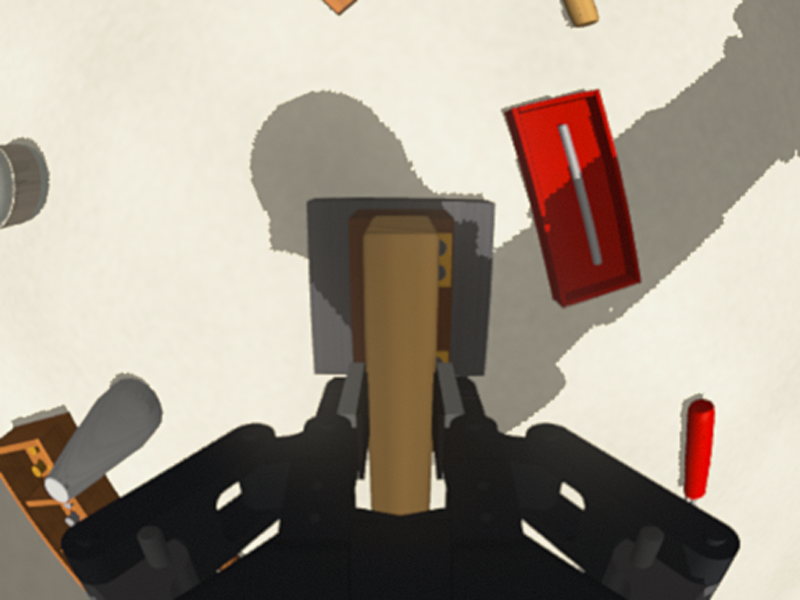

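```bash
python3 -m creep '[[[0,0.04,0,0,0,0],[0,0.04,0,0,0,0],[0,0.04,0,0,0,0]]]' 1;  python3 chk.py w25; python3 sk.py w25;python3 relb.py w25
```

```text
clock: 22.2
eef_pos: [0.5014, -0.0065, 0.1211]
orientation: [-0.95, 1.352, 0.946]
contact_force: [-0.7, 0.3, 4.9]
grip_width: 0.0199
22.2 tcp [ 0.5014 -0.0065  0.1211] cam-tcp [ 0.5018 -0.006   0.1211] yaw 160.01 tilt [ 3.2e-03 -6.0e-04 -1.0e+00] F [-0.7  0.3  4.9] tq [0.08 0.51 0.03] w 0.019852054620754928
socket 3531 y [-0.0573 -0.0569  0.0532  0.0536] z [-0.0551 -0.0548 -0.0543]
jamb 1243 y [-0.0263 -0.0261  0.0234  0.0237] z [-0.0501 -0.05   -0.0499]
rail top x -0.04259723841617344 y -0.012665718786622619 0.00946342365428166 zmin -0.0550112776985743 ((-1.602849006652832, -40.013816833496094), (22.11865234375, 30.010692596435547), 0.08999418467283249)
tilt [ 0.00703382 -0.01243427 -0.04313669]
```

```bash
python3 -m creep '[[[0,0.03,0,0,0,0],[0,0.03,0,0,0,0],[0,0.03,0,0,0,0],[0,0.03,0,0,0,0],[0,0.03,0,0,0,0],[0,0.03,0,0,0,0]]]' 1;  python3 chk.py w26; python3 sk.py w26
```

```text
clock: 23.0
eef_pos: [0.5012, -0.0064, 0.1211]
orientation: [-0.95, 1.352, 0.946]
contact_force: [-0.3, 0.2, 5.5]
grip_width: 0.02
23.0 tcp [ 0.5012 -0.0064  0.1211] cam-tcp [ 0.5016 -0.0059  0.1211] yaw 160.01 tilt [ 3.4e-03 -6.0e-04 -1.0e+00] F [-0.3  0.2  5.5] tq [-0.1   0.01  0.04] w 0.01995910367711962
socket 3523 y [-0.0575 -0.057   0.0531  0.0536] z [-0.0551 -0.0548 -0.0543]
jamb 1244 y [-0.0265 -0.0264  0.0232  0.0232] z [-0.0502 -0.0501 -0.0499]
```

```bash
python3 -c "
from rig import arm
print(arm.hand_in())"
```

```text
the job is handed in; nothing more can be done
None
```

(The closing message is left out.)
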